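# Take down the drying pile and box the repaired volumes

## Robot

A 6-joint arm with a two-finger parallel gripper is mounted at the origin on the work surface. World frame = base frame: x ahead of the robot, y to its left, z up, the work surface at z = 0. Lengths are in mm, angles in rad, forces in N, time in s.
With the tool pointing down it reaches from about 275 to 1000 mm from the base axis. Payload 8.4 kg.
Tool frame: the origin (TCP) lies at the very end of the fingers, on their centre line; the grasp point (between the pads) lies 19 mm behind it (r.tcp_to_grasp is the distance from the TCP to the grasp point, in mm); z points along the fingers, y is the line along which they close (so a half turn about z gives the same grasp; the last joint's range is limited). The gripper opens to 85 mm and grips with 20 to 120 N. Pads are 22 mm wide; open, the fingers measure 114 mm over their backs; the gripper's body (76 mm by 85 mm) begins 54 mm behind the grasp point. The pads swing forward as they close: fully open they stand 13 mm farther back than shut.
Start: joints at [-1.301, 0.353, 1.633, -0, 1.155, -0.002], TCP at [167.79, -602.059, 231.281] pointing down, gripper open.
Joint ranges: [-2.63, 2.63], [-0.92, 2.1], [0.06, 2.66], [-1.3, 4.44], [0, 2.69], [-3.02, 3.02]. Speed limits (rad/s): [2.22, 2.22, 2.79, 3.14, 3.14, 3.14].

## Interface

Orientations are given as [roll, pitch, yaw] about the fixed x, y, z axes, in that order (R = Rz(yaw) Ry(pitch) Rx(roll)).
In Python, from rig import r gives the robot as it stands. The module is installed in compiled form; this text tells all that it offers.
- The arm moves only by the tool play_rows, never from a script. Its argument "rows" is a list of rows, each an object with "dp": the shift along the tool's x, y, z in units of 40 mm (1.0 is 40 mm), a list of three; "turn": the turn, a rotation vector about the tool's x, y, z in units of 6 degrees (1.0 is 6 degrees), a list of three; "fingers": the closure, from 0 (fully open) to 1 (shut). In form: [{"dp": [tx, ty, tz], "turn": [wx, wy, wz], "fingers": fingers}, ...]. A call has 1 to 5 rows; each row shifts and turns the commanded pose from where the row before left it, along the tool's axes as they then stand; what a row does not reach is not made up. A row lasts 1/12 s, in which the tool goes at most 41.7 mm and 7.16 degrees, less where a joint would pass 70% of its speed; a pose out of reach is approached as far as the arm can. A call is refused whole if a number of a shift passes 1 or a number of a turn 1, either way. A call with a gripper value outside its range is refused whole. The fingers move at their own pace and stop on an object; "force" is the grip in N (left out, the last holds). Time passes only in rows, so rows that do not move let the fingers close. It gives the time, the measured TCP pose, the force, the opening and the grip force at its end, in the units of the state.
- r.sense(): the state, without advancing time (a new reading comes with each control period).
- r.grab_frame(name): name is "scene" or "top" or "wrist"; returns a dict with "pixels" (384x512x3 uint8, red, green, blue), "fx", "fy", "cx", "cy" (pixels), "pose" (4x4, takes a point from camera to world coordinates). Camera axes: x right, y down, z forward; pixel columns grow to the right and rows downward; lengths in mm; the calibration is good to about 2 mm. A picture is of the moment at which its call begins. There is no depth.
- r.sign_off(): hands the job in; it is judged then, once.
The state is a dict: "clock": time; "qpos": joint angles; "qvel": joint speeds; "joint_efforts": joint torques, N m; "eef_pos": TCP position; "tcp_rot": TCP orientation; "contact_force": force on the tool from outside, world axes, zero at the start; "wrist_torque": the same for the moment, N m; "opening": opening from 0.0 (shut) to 1.0 (fully open); "grasp_force": force on a finger pad.
Only numpy, scipy, OpenCV 4.12 (cv2) and the standard library are available. Lean on these libraries where they do the work, as an engineer would, in place of code of your own. Each camera call takes 0.05 s, during which the arm holds its last target. There are 200 camera calls.

## Task

The repaired volumes have dried: take the pile down one piece at a time from the top. Put the weight back upright on the free place of the weight rack, then lay each volume flat on the floor of the tray made to its size: the smallest volume in the smallest tray, the middle one in the middle tray, the long one in the long tray. The volumes are fragile, so keep them level and set them down rather than dropping them, and leave the paste jar and the open book where they are.

Things in the scene. Friction and masses are not known exactly. Their poses are not given: they have to be found in the camera images.
- weight_mid (a point): Binder's weight: a bare steel cylinder, 42 mm in diameter and 36 mm high, with a small knob (19 mm across) on top, 54 mm high in all, about 0.4 kg; at the start it stands on top of the pile. This point lies on its axis, 27 mm above its underside; z is up.
- volume_small_mid (a point): The smallest of the three closed brown leather volumes: a rigid book 68 mm long (its x), 50 mm wide (its y, spine at +y) and 20 mm thick (z, up). At the start it lies in the pile, third from the bottom, under the weight and on the middle-sized volume; each layer of the pile is a few mm and a few degrees off the one below. This point is the book's centre, half-way up.
- volume_mid_mid (a point): The middle-sized of the three closed brown leather volumes: a rigid book 96 mm long (its x), 58 mm wide (its y, spine at +y) and 24 mm thick (z, up). At the start it lies in the pile, second from the bottom, between the longest and the smallest volume; each layer of the pile is a few mm and a few degrees off the one below. This point is the book's centre, half-way up.
- volume_long_mid (a point): The longest of the three closed brown leather volumes: a rigid book 150 mm long (its x), 68 mm wide (its y, spine at +y) and 26 mm thick (z, up). At the start it lies in the pile, at the bottom, flat on the table; each layer of the pile is a few mm and a few degrees off the one below. This point is the book's centre, half-way up.
- tray_small: The open grey board tray made for the smallest volume, fixed to the table: inside 84 mm long (its x) and 66 mm wide (its y), 8 mm more than the volume on every side; floor and walls 3 mm thick, walls 20 mm high above the table. The middle 62 mm of both long walls is cut out down to the floor for the fingers. Origin: centre of its underside, on the table; z up. Either end of the volume may point either way.
- tray_mid: The open grey board tray made for the middle-sized volume, fixed to the table: inside 112 mm long (its x) and 74 mm wide (its y), 8 mm more than the volume on every side; floor and walls 3 mm thick, walls 23 mm high above the table. The middle 62 mm of both long walls is cut out down to the floor for the fingers. Origin: centre of its underside, on the table; z up. Either end of the volume may point either way.
- tray_long: The open grey board tray made for the longest volume, fixed to the table: inside 166 mm long (its x) and 84 mm wide (its y), 8 mm more than the volume on every side; floor and walls 3 mm thick, walls 25 mm high above the table. The middle 62 mm of both long walls is cut out down to the floor for the fingers. Origin: centre of its underside, on the table; z up. Either end of the volume may point either way.
- weight_place (a point): Free place of the low wooden weight rack (160 x 80 mm, fixed): a square felt-lined place 70 x 70 mm inside with a lip 5 mm high round it (lip top 8 mm above the table). This point is the centre of its felt floor, 3 mm above the table; the rack's other place, 75 mm away along this point's +x, already holds a weight of the same make, which is fixed and stays.
- paste_jar: Bystander: a lidded glass jar, 64 mm in diameter, 75 mm high, standing loose beyond the work. Origin: centre of its underside.
- open_book: Bystander: an open reference book lying loose beyond the work, 150 mm (its x) by 220 mm (its y), 20 mm high. Origin: centre of its underside.
Mind the look-alikes: they are no part of the job. What is shaped like the part that bears volume_long_mid but green is not meant.

How it is judged (in metres and radians):
On the way, in this order (a step that is already met when the one before it is completed fails the run):
1. the weight stands on its free place in the rack, let go (horizontal distance between weight_mid and weight_place below 0.022 m and z of weight_mid in the frame of weight_place between 0.024 and 0.03 m and angle between weight_mid's own z axis and vertical below 0.06 rad and linear speed of weight below 0.02 m/s and contact force between the fingers and weight below 0.1 N), for 0.2 s.
2. the smallest volume lies flat in its own tray, let go (horizontal distance between volume_small_mid and tray_small below 0.014 m and z of volume_small_mid in the frame of tray_small between 0.01 and 0.016 m and angle between volume_small_mid's own z axis and vertical below 0.06 rad and angle between the x axis of volume_small_mid and the x axis of tray_small, either way round below 0.3 rad and linear speed of volume_small below 0.02 m/s and contact force between the fingers and volume_small below 0.1 N), for 0.2 s.
3. the middle-sized volume lies flat in its own tray, let go (horizontal distance between volume_mid_mid and tray_mid below 0.014 m and z of volume_mid_mid in the frame of tray_mid between 0.012 and 0.018 m and angle between volume_mid_mid's own z axis and vertical below 0.06 rad and angle between the x axis of volume_mid_mid and the x axis of tray_mid, either way round below 0.3 rad and linear speed of volume_mid below 0.02 m/s and contact force between the fingers and volume_mid below 0.1 N), for 0.2 s.
4. the longest volume lies flat in its own tray, let go (horizontal distance between volume_long_mid and tray_long below 0.014 m and z of volume_long_mid in the frame of tray_long between 0.013 and 0.019 m and angle between volume_long_mid's own z axis and vertical below 0.06 rad and angle between the x axis of volume_long_mid and the x axis of tray_long, either way round below 0.3 rad and linear speed of volume_long below 0.02 m/s and contact force between the fingers and volume_long below 0.1 N), for 0.2 s.
At the end, for the whole second after the job is handed in: The weight stands upright on the felt of the free place (within 22 mm of its centre), and each volume lies flat on the floor of its own tray, within 14 mm of its centre and 0.3 rad of its length, cover side up (tilt under 0.06 rad); all at rest and let go (all of step 1 and all of step 2 and all of step 3 and all of step 4); the robot touches nothing.
It fails at once if a volume is tipped more than 25 degrees (angle between any of volume_long_mid, volume_mid_mid, volume_small_mid's own z axis and vertical above 0.44 rad).
It fails at once if a volume or the weight is dropped (falls from about 2 cm or more) ((linear speed of weight above 0.6 m/s and contact force between the fingers and weight below 0.2 N) or (linear speed of volume_small above 0.6 m/s and contact force between the fingers and volume_small below 0.2 N) or (linear speed of volume_mid above 0.6 m/s and contact force between the fingers and volume_mid below 0.2 N) or (linear speed of volume_long above 0.6 m/s and contact force between the fingers and volume_long below 0.2 N)).
It fails at once if the paste jar or the open book is moved by more than 2 cm (distance of any of paste_jar, open_book from where it was at the start of the episode above 0.02 m).
It also fails if it takes over 128 s, if anything falls off the work surface, if the arm or the gripper's body presses on something with over 40 N, if the wrist force passes 120 N, or if a joint passes its speed limit or range.

## Working session

There is one attempt and no reset: what is moved stays moved. The work goes in short steps, Python scripts to look and compute and a tool call to move; the robot and the scene stay as the last step left them, time stands still between calls to the robot, and variables do not carry over. Pictures are saved under pics/ and viewed, at most 16 in all, crops included, and the job is handed in when it is done.

Besides the shell and the picture viewer there is one more tool, called after "Request:" in YAML: its name, and indented under it one key for each argument. play_rows: Moves the arm, as the interface text tells. Its arguments: {"type":"object","properties":{"rows":{"type":"array"},"force":{"type":"number"}},"required":["rows"]}

```bash
mkdir -p pics; cat > h.py <<'E'
import numpy as np, cv2
from rig import r
from scipy.spatial.transform import Rotation as R
def grab(n,f=None):
    d=r.grab_frame(n)
    if f: cv2.imwrite(f'pics/{f}.png',cv2.cvtColor(d['pixels'],cv2.COLOR_RGB2BGR))
    np.save(f'{n}.npy',d,allow_pickle=True); return d
def load(n): return np.load(f'{n}.npy',allow_pickle=True).item()
def ray(d,u,v,z):
    P=np.array(d['pose']); w=P[:3,:3]@np.array([(u-d['cx'])/d['fx'],(v-d['cy'])/d['fy'],1]); o=P[:3,3]
    return o+w*(z-o[2])/w[2]
def proj(d,p):
    P=np.array(d['pose']); c=P[:3,:3].T@(np.array(p)-P[:3,3]); return c[0]/c[2]*d['fx']+d['cx'],c[1]/c[2]*d['fy']+d['cy']
E
python3 - <<'E'
from h import *
for n in('top','scene'):
    d=grab(n,n+'0'); print(n,d['fx'],np.round(d['pose'],3).tolist())
a=[cv2.imread(f'pics/{n}0.png') for n in('top','scene')]
s=r.sense(); print({k:np.round(v,3).tolist() for k,v in s.items()})
E
```

```text
top 472.1695643211365 [[-0.002, -0.997, 0.078, 434.145], [-1.0, 0.0, -0.018, 12.451], [0.018, -0.078, -0.997, 1446.376], [0.0, 0.0, 0.0, 1.0]]
scene 377.57587759767756 [[-0.326, 0.687, -0.649, 1175.495], [0.945, 0.228, -0.232, 212.413], [-0.011, -0.69, -0.724, 804.432], [0.0, 0.0, 0.0, 1.0]]
{'clock': 0.1, 'qpos': [-1.301, 0.354, 1.634, -0.0, 1.155, -0.002], 'qvel': [0.001, -0.003, -0.002, 0.001, -0.001, -0.001], 'joint_efforts': [-0.0, -60.636, -34.282, 0.0, 0.004, -0.0], 'eef_pos': [167.662, -601.637, 230.644], 'tcp_rot': [-3.14, 0.0, 0.272], 'contact_force': [-0.266, -0.243, 0.143], 'wrist_torque': [0.023, -0.026, 0.051], 'grasp_force': 0.0, 'opening': 0.997}
```

View pics/top0.png

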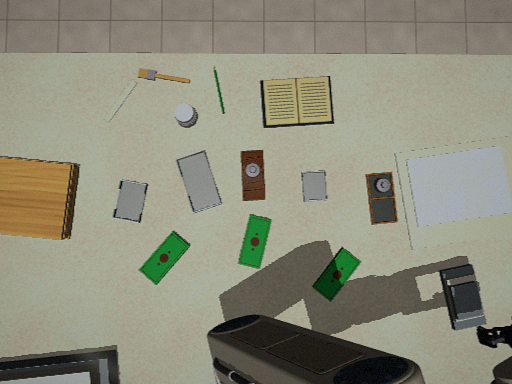

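View pics/scene0.png

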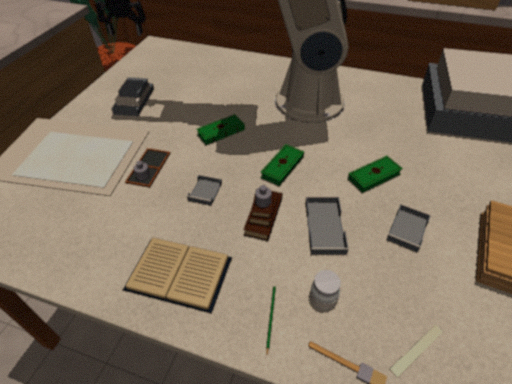

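Top view: the pile is at (253,175), brown with the weight at (252,170). The trays are long (199,181), mid (131,201) and small (314,186). The rack is at (381,198), with its free place at about (383,210). The green books at (255,241), (165,257) and (337,274) are look-alikes; only the brown pile fits. Next I measure.

```bash
python3 - <<'E'
from h import *
d=load('top'); im=d['pixels']; hsv=cv2.cvtColor(im,cv2.COLOR_RGB2HSV)
table=hsv[100:104,290:300].reshape(-1,3).mean(0); print('table',table)
for n,(x,y) in dict(small=(314,186),mid=(131,201),long=(199,181),rack=(381,198),pile=(253,175)).items(): print(n,hsv[y,x])
lab=cv2.cvtColor(im,cv2.COLOR_RGB2LAB).astype(int)
bg=lab[100:104,290:300].reshape(-1,3).mean(0)
diff=(np.abs(lab-bg).sum(2)>40).astype(np.uint8)
for n,(x,y),z in [('small',(314,186),20),('mid',(131,201),23),('long',(199,181),25),('rack',(381,198),8),('pile',(253,175),26)]:
    c=[c for c in cv2.findContours(diff,cv2.RETR_EXTERNAL,cv2.CHAIN_APPROX_NONE)[0] if cv2.pointPolygonTest(c,(x,y),False)>0]
    if not c: print(n,'none');continue
    b=cv2.boxPoints(cv2.minAreaRect(c[0])); w=np.array([ray(d,u,v,z)[:2] for u,v in b])
    e=w[1]-w[0];f=w[2]-w[1]
    if np.linalg.norm(f)>np.linalg.norm(e): e,f=f,e
    print(n,'ctr',w.mean(0).round(1),'size',np.linalg.norm(e).round(1),np.linalg.norm(f).round(1),'yaw',np.degrees(np.arctan2(e[1],e[0])).round(1),'px',b.mean(0).round(1))
a=cv2.resize(im[140:240,100:260],None,fx=4.0,fy=4.0,interpolation=cv2.INTER_CUBIC)
b=cv2.resize(im[140:240,230:410],None,fx=4.0,fy=4.0,interpolation=cv2.INTER_CUBIC)
cv2.imwrite('pics/crop0.png',b[:,:,::-1])
E
```

```text
table [ 24.525  89.3   155.35 ]
small [ 47  12 143]
mid [ 60   4 141]
long [ 43  12 143]
rack [ 14 180 143]
pile [143   7 149]
small ctr [ 443.7 -189.8] size 1206.5 992.6 yaw -89.7 px [317.  219.5]
mid none
long none
rack ctr [ 443.8 -191.5] size 1216.6 1001.0 yaw -89.7 px [317.  219.5]
pile ctr [ 443.6 -189. ] size 1201.4 988.4 yaw -89.7 px [317.  219.5]
```

View pics/crop0.png

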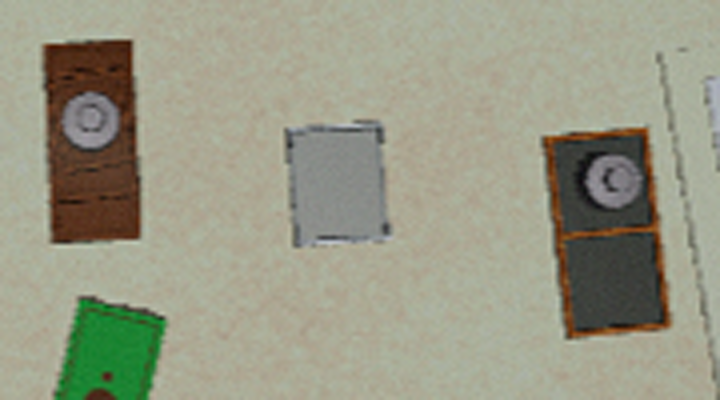

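The crop shows the brown pile with the weight on it, the small tray, and the rack. The rack's fixed weight is at full-image pixel (383,185), and its free dark place at (384,210). I'll measure these with colour masks.

```bash
cat >> h.py <<'E'
def rect(d,mask,x,y,z,k=3):
    mask=cv2.morphologyEx(mask.astype(np.uint8),cv2.MORPH_CLOSE,np.ones((k,k)))
    c=[c for c in cv2.findContours(mask,cv2.RETR_EXTERNAL,cv2.CHAIN_APPROX_NONE)[0] if cv2.pointPolygonTest(c,(float(x),float(y)),False)>=0]
    if not c: return None
    c=c[0].reshape(-1,2)
    w=np.array([ray(d,u,v,z)[:2] for u,v in c]).astype(np.float32)
    (cx,cy),(a,b),t=cv2.minAreaRect(w)
    if b>a: a,b,t=b,a,t+90
    return np.round([cx,cy,a,b,(t+90)%180-90],1)
E
python3 - <<'E'
from h import *
d=load('top'); im=d['pixels']; hsv=cv2.cvtColor(im,cv2.COLOR_RGB2HSV).astype(int)
H,S,V=[hsv[...,i] for i in range(3)]
gray=(S<60)
for n,(x,y),zz in [('small',(314,186),(3,20)),('mid',(131,201),(3,23)),('long',(199,181),(3,25))]:
    for z in zz: print(n,z,rect(d,gray,x,y,z))
nt=(V<115)|(S>130)
print('rack',rect(d,nt,381,205,8),'pile z26,50',rect(d,nt,253,190,26),rect(d,nt,253,190,13))
print('free',rect(d,(V<100)&(S<110),384,212,3),'wt',rect(d,gray&(np.indices(S.shape)[1]>200),252,170,147*0+106))
print(hsv[210,384],hsv[170,247])
E
```

```text
small 3 [ 529.3  -12.7 1615.6 1186.3  -89.6]
small 20 [ 528.1  -12.4 1596.6 1172.3  -89.6]
mid 3 [ 529.3  -12.7 1615.6 1186.3  -89.6]
mid 23 [ 527.9  -12.4 1593.2 1169.9  -89.6]
long 3 [ 529.3  -12.7 1615.6 1186.3  -89.6]
long 25 [ 527.8  -12.3 1591.  1168.2  -89.6]
rack [ 497.1 -384.5  155.2   81.8    5.3] pile z26,50 [565.2   8.7 151.6  67.1   2.6] [566.4   8.6 153.   67.7   2.6]
free [ 499.7 -383.8  150.5   75.5    5.4] wt [ 5.2450e+02 -3.0240e+02  1.1017e+03  9.1730e+02  4.0000e-01]
[45 18 57] [135  15 140]
```

```bash
python3 - <<'E'
from h import *
d=load('top'); im=d['pixels']; hsv=cv2.cvtColor(im,cv2.COLOR_RGB2HSV).astype(int)
H,S,V=[hsv[...,i] for i in range(3)]
for T in (30,40):
  gray=(S<T)&(V<190)|(V<110)
  for n,(x,y),z in [('small',(314,186),20),('mid',(131,201),23),('long',(199,181),25)]:
    print(T,n,z,rect(d,gray,x,y,z,5), rect(d,gray,x,y,3,5))
g=((S<40)&(V>90)).astype(np.uint8); g[:,:241]=0;g[:,265:]=0;g[:155]=0;g[190:]=0
u,v=np.where(g)[::-1]; print('wt top px',u.min(),u.max(),v.min(),v.max(), ray(d,(u.min()+u.max())/2,(v.min()+v.max())/2,110))
E
```

```text
30 small 20 [ 538.6   -4.6 1592.4 1171.5   89.6] [ 539.8   -4.8 1611.4 1185.4   89.6]
30 mid 23 [ 538.4   -4.5 1589.  1169.    89.6] [ 539.8   -4.8 1611.4 1185.4   89.6]
30 long 25 [ 538.2   -4.5 1586.8 1167.4   89.6] [ 539.8   -4.8 1611.4 1185.4   89.6]
40 small 20 [ 528.1  -12.4 1596.6 1172.3  -89.6] [ 529.3  -12.7 1615.6 1186.3  -89.6]
40 mid 23 [ 527.9  -12.4 1593.2 1169.9  -89.6] [ 529.3  -12.7 1615.6 1186.3  -89.6]
40 long 25 [ 527.8  -12.3 1591.  1168.2  -89.6] [ 529.3  -12.7 1615.6 1186.3  -89.6]
wt top px 241 264 155 189 [565.56363698   9.41149824 110.        ]
```

```bash
python3 - <<'E'
from h import *
d=load('top'); im=cv2.medianBlur(d['pixels'],3); L=cv2.cvtColor(im,cv2.COLOR_RGB2LAB).astype(int)
for n,(x,y) in dict(small=(314,186),mid=(131,201),long=(199,181),wt=(247,170),t1=(280,186),t2=(160,200),t3=(220,150)).items(): print(n,L[y,x])
b=L[...,2]; Lc=L[...,0]
gray=(b<132)|(Lc<120)
for T in (131,133,135):
  gray=(b<T)
  for n,(x,y),z in [('small',(314,186),20),('mid',(131,201),23),('long',(199,181),25)]:
    print(T,n,z,rect(d,gray,x,y,z,3), rect(d,gray,x,y,3,3))
  print('wt',rect(d,gray,252,172,105,3))
E
```

```text
small [148 126 130]
mid [144 126 130]
long [149 127 130]
wt [143 130 127]
t1 [179 124 138]
t2 [173 127 140]
t3 [177 124 138]
131 small 20 [ 533.2 -178.1   91.6   72.5    3.9] [ 534.4 -180.3   92.7   73.3    3.9]
131 mid 23 [487.6 377.7 116.9  85.2  -9.6] [488.3 382.9 118.5  86.4  -9.6]
131 long 25 [547.1 171.9 173.6  91.3  18.4] [548.9 174.4 176.2  92.7  18.4]
wt [573.2   9.4  37.3  37.1  -0. ]
133 small 20 [ 533.1 -177.2   91.6   74.2    3.9] [ 534.3 -179.5   92.7   75.     3.9]
133 mid 23 [487.3 377.8 118.5  85.2  -9.6] [488.1 382.9 120.1  86.4  -9.6]
133 long 25 [546.6 172.4 174.5  92.2  18.3] [548.3 174.9 177.2  93.6  18.3]
wt [573.2   9.4  37.3  37.1  -0. ]
135 small 20 [ 533.1 -176.8   92.1   75.1    3.9] [ 534.3 -179.    93.2   76.     3.9]
135 mid 23 [487.3 377.3 120.2  87.4 -10.4] [488.  382.4 121.9  88.6 -10.4]
135 long 25 [546.6 172.1 174.5  94.7  18.4] [548.3 174.6 177.2  96.2  18.4]
wt [573.2  10.8  40.   37.3  90. ]
```

```bash
cat >> h.py <<'E'
def plan(x,y,z,yawdeg=None):
    s=r.sense(); p=s['eef_pos']; rot=s['tcp_rot']; Rm=R.from_euler('xyz',rot)
    msg=''
    if yawdeg is not None:
        T=R.from_euler('xyz',[np.pi,0,np.radians(yawdeg)]); rv=(Rm.inv()*T).as_rotvec(degrees=True)/6
        msg='turn total '+str(rv.round(2)); Rm=T
    dp=Rm.inv().apply(np.array([x,y,z])-p)/40
    print('pose',np.round(p,1),'yaw',np.degrees(rot[2]).round(1),msg,'| then dp total',dp.round(2),'min rows',int(np.ceil(np.abs(dp).max()/.95)),'t',s['clock'],'op',s['opening'])
E
python3 -c "
from h import *
plan(565,9,260,2.6)"
```

```text
pose [ 167.7 -601.6  230.6] yaw 15.6 turn total [-0.01  0.    2.16] | then dp total [ 10.62 -14.8   -0.73] min rows 16 t 0.1 op 0.9965883783894419
```

Request:
play_rows:
  rows:
    - {"dp":[0,0,0],"turn":[0,0,0.72],"fingers":0}
    - {"dp":[0,0,0],"turn":[0,0,0.72],"fingers":0}
    - {"dp":[0,0,0],"turn":[0,0,0.72],"fingers":0}

```text
clock: 0.35
eef_pos: [167.7, -601.8, 230.8]
tcp_rot: [-3.141, 0.0, 0.042]
contact_force: [0.9, 0.6, -0.3]
opening: 0.997
grasp_force: 0.0
```

Request:
play_rows:
  rows:
    - {"dp":[0.53,-0.74,-0.04],"turn":[0,0,0],"fingers":0}
    - {"dp":[0.53,-0.74,-0.04],"turn":[0,0,0],"fingers":0}
    - {"dp":[0.53,-0.74,-0.04],"turn":[0,0,0],"fingers":0}
    - {"dp":[0.53,-0.74,-0.04],"turn":[0,0,0],"fingers":0}
    - {"dp":[0.53,-0.74,-0.04],"turn":[0,0,0],"fingers":0}

```text
clock: 0.77
eef_pos: [267.3, -447.7, 239.0]
tcp_rot: [-3.141, 0.0, 0.045]
contact_force: [0.6, -0.1, -0.5]
opening: 1.0
grasp_force: 0.0
```

Request:
play_rows:
  rows:
    - {"dp":[0.53,-0.74,-0.04],"turn":[0,0,0],"fingers":0}
    - {"dp":[0.53,-0.74,-0.04],"turn":[0,0,0],"fingers":0}
    - {"dp":[0.53,-0.74,-0.04],"turn":[0,0,0],"fingers":0}
    - {"dp":[0.53,-0.74,-0.04],"turn":[0,0,0],"fingers":0}
    - {"dp":[0.53,-0.74,-0.04],"turn":[0,0,0],"fingers":0}

```text
clock: 1.18
eef_pos: [366.5, -295.0, 247.2]
tcp_rot: [-3.141, 0.0, 0.045]
contact_force: [1.1, -0.9, 0.6]
opening: 1.002
grasp_force: 0.0
```

Request:
play_rows:
  rows:
    - {"dp":[0.53,-0.74,-0.04],"turn":[0,0,0],"fingers":0}
    - {"dp":[0.53,-0.74,-0.04],"turn":[0,0,0],"fingers":0}
    - {"dp":[0.53,-0.74,-0.04],"turn":[0,0,0],"fingers":0}
    - {"dp":[0.53,-0.74,-0.04],"turn":[0,0,0],"fingers":0}
    - {"dp":[0.53,-0.74,-0.04],"turn":[0,0,0],"fingers":0}

```text
clock: 1.6
eef_pos: [465.7, -142.2, 255.3]
tcp_rot: [-3.142, 0.0, 0.046]
contact_force: [-0.0, -0.4, -0.6]
opening: 0.999
grasp_force: 0.0
```

Request:
play_rows:
  rows:
    - {"dp":[0.53,-0.74,-0.04],"turn":[0,0,0],"fingers":0}
    - {"dp":[0.53,-0.74,-0.04],"turn":[0,0,0],"fingers":0}
    - {"dp":[0.53,-0.74,-0.04],"turn":[0,0,0],"fingers":0}
    - {"dp":[0.53,-0.74,-0.04],"turn":[0,0,0],"fingers":0}
    - {"dp":[0,0,0],"turn":[0,0,0],"fingers":0}

```text
clock: 2.02
eef_pos: [547.5, -17.2, 261.8]
tcp_rot: [-3.14, -0.002, 0.049]
contact_force: [-0.3, 0.3, -0.0]
opening: 0.998
grasp_force: 0.0
```

```bash
python3 - <<'E'
from h import *
plan(573,9,260,2.6)
d=grab('wrist','w1'); print(d['fx'],np.round(d['pose'],2).tolist())
for p in [(573,9,106),(573,9,124),(565,9,26)]: print(proj(d,p))
E
```

```text
pose [547.5 -17.2 261.8] yaw 2.8 turn total [-0.02 -0.02  0.03] | then dp total [ 0.67 -0.63  0.05] min rows 1 t 2.0167 op 0.9981453558220775
330.0564459220705 [[0.05, -0.95, -0.32, 629.22], [-1.0, -0.05, -0.01, -15.15], [-0.0, 0.32, -0.95, 404.64], [0.0, 0.0, 0.0, 1.0]]
(np.float64(226.64006188393228), np.float64(144.10498585063422))
(np.float64(224.8700246735969), np.float64(147.93693829268557))
(np.float64(232.39068621093065), np.float64(138.27253913538868))
```

View pics/w1.png

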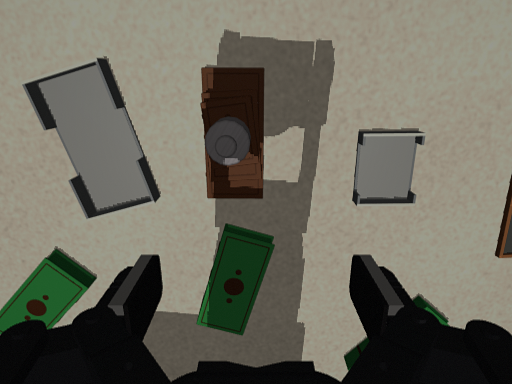

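The wrist view shows the weight on the brown pile at (227,141) with its knob at (226,146), the long tray at (95,140) and the small tray at (388,168). The prediction (225,148) for the knob agrees.

```bash
python3 - <<'E'
from h import *
d=load('wrist'); g=cv2.cvtColor(d['pixels'],cv2.COLOR_RGB2GRAY)
c=cv2.HoughCircles(cv2.resize(g[100:190,180:280],None,fx=3,fy=3),cv2.HOUGH_GRADIENT,1,20,param1=80,param2=18,minRadius=15,maxRadius=80)
for x,y,q in c[0][:6]:
    u,v=180+x/3,100+y/3; print(round(u,1),round(v,1),'r',round(q/3,1),'z106',ray(d,u,v,106)[:2].round(1),'z124',ray(d,u,v,124)[:2].round(1))
print('exp r cyl',21*d['fx']/314,'knob',9.5*d['fx']/297)
plan(573,9,200,2.6)
E
```

```text
227.5 141.5 r 23.1 z106 [575.4   8.3] z124 [578.7   6.9]
exp r cyl 22.073838740011084 knob 10.557361064847372
pose [545.8 -19.3 261.4] yaw 2.8 turn total [-0.   -0.    0.04] | then dp total [ 0.71 -0.68  1.53] min rows 2 t 2.0667 op 1.0017181390047325
```

Request:
play_rows:
  rows:
    - {"dp":[0.37,-0.33,0],"turn":[0,0,0],"fingers":0}
    - {"dp":[0.37,-0.33,0.5],"turn":[0,0,0],"fingers":0}
    - {"dp":[0,0,0.9],"turn":[0,0,0],"fingers":0}
    - {"dp":[0,0,0.9],"turn":[0,0,0],"fingers":0}
    - {"dp":[0,0,0],"turn":[0,0,0],"fingers":0}

```text
clock: 2.48
eef_pos: [568.1, 5.2, 163.3]
tcp_rot: [-3.141, 0.011, 0.046]
contact_force: [-2.5, -0.4, -1.0]
opening: 1.001
grasp_force: 0.0
```

```bash
python3 - <<'E'
from h import *
plan(574,8.5,79,2.6)
E
```

```text
pose [568.1   5.2 163.3] yaw 2.6 turn total [-0.   0.1  0. ] | then dp total [ 0.15 -0.08  2.11] min rows 3 t 2.4833 op 1.0012554389985218
```

Request:
play_rows:
  rows:
    - {"dp":[0,0,0.7],"turn":[0,0,0],"fingers":0}
    - {"dp":[0,0,0.7],"turn":[0,0,0],"fingers":0}
    - {"dp":[0,0,0.5],"turn":[0,0,0],"fingers":0}
    - {"dp":[0,0,0.3],"turn":[0,0,0],"fingers":0}
    - {"dp":[0,0,0],"turn":[0,0,0],"fingers":0}

```text
clock: 2.9
eef_pos: [571.6, 5.2, 80.5]
tcp_rot: [-3.142, 0.003, 0.045]
contact_force: [-0.5, -0.7, 0.6]
opening: 0.999
grasp_force: 0.0
```

Request:
play_rows:
  rows:
    - {"dp":[0,0,0],"turn":[0,0,0],"fingers":0}
    - {"dp":[0,0,0],"turn":[0,0,0],"fingers":0}

```text
clock: 3.07
eef_pos: [574.0, 5.6, 83.4]
tcp_rot: [3.141, -0.002, 0.045]
contact_force: [0.9, 0.1, -0.2]
opening: 0.996
grasp_force: 0.0
```

```bash
python3 - <<'E'
from h import *
plan(574,8.5,79,2.6)
d=grab('wrist','w2')
print(proj(d,(574,8.5,124)))
E
```

```text
pose [574.    5.6  83.4] yaw 2.6 turn total [ 0.   -0.02 -0.  ] | then dp total [ 0.   -0.07  0.11] min rows 1 t 3.0667 op 0.9962190685772863
(np.float64(243.53691552724382), np.float64(311.60193436156896))
```

View pics/w2.png

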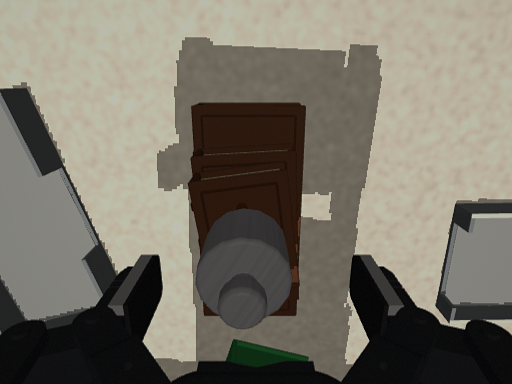

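The weight's knob is at (242,304), between the fingertips at (158,270) and (352,270). It sits slightly left of the midline at 255, so I shift about 4 mm, go down and close.

Request:
play_rows:
  rows:
    - {"dp":[0.04,-0.1,0.1],"turn":[0,0,0],"fingers":0}
    - {"dp":[0,0,0],"turn":[0,0,0],"fingers":0}
    - {"dp":[0,0,0],"turn":[0,0,0],"fingers":0.5}
    - {"dp":[0,0,0],"turn":[0,0,0],"fingers":0.6}
    - {"dp":[0,0,0],"turn":[0,0,0],"fingers":0.6}
  force: 40

```text
clock: 3.53
eef_pos: [574.4, 10.0, 77.8]
tcp_rot: [3.142, -0.0, 0.046]
contact_force: [-0.1, -0.4, -0.1]
opening: 0.607
grasp_force: 0.0
```

Request:
play_rows:
  rows:
    - {"dp":[0,0,0],"turn":[0,0,0],"fingers":0.8}
    - {"dp":[0,0,0],"turn":[0,0,0],"fingers":1}
    - {"dp":[0,0,0],"turn":[0,0,0],"fingers":1}
    - {"dp":[0,0,0],"turn":[0,0,0],"fingers":1}
    - {"dp":[0,0,0],"turn":[0,0,0],"fingers":1}

```text
clock: 3.95
eef_pos: [574.3, 10.0, 78.0]
tcp_rot: [-3.141, -0.0, 0.045]
contact_force: [-1.1, 2.4, 5.9]
opening: 0.48
grasp_force: 40.3
```

Request:
play_rows:
  rows:
    - {"dp":[0,0,-0.3],"turn":[0,0,0],"fingers":1}
    - {"dp":[0,0,-0.5],"turn":[0,0,0],"fingers":1}
    - {"dp":[0,0,-0.5],"turn":[0,0,0],"fingers":1}
    - {"dp":[0,0,0],"turn":[0,0,0],"fingers":1}
    - {"dp":[0,0,0],"turn":[0,0,0],"fingers":1}

```text
clock: 4.37
eef_pos: [574.9, 9.8, 130.6]
tcp_rot: [3.141, -0.002, 0.046]
contact_force: [-0.4, -0.7, -4.3]
opening: 0.473
grasp_force: 41.6
```

```bash
python3 - <<'E'
from h import *
plan(460,-388,130)
E
```

```text
pose [574.9   9.8 130.6] yaw 2.6  | then dp total [-3.32  9.8   0.01] min rows 11 t 4.3667 op 0.4726949494931001
```

Request:
play_rows:
  rows:
    - {"dp":[-0.15,0.4,0],"turn":[0,0,0],"fingers":1}
    - {"dp":[-0.25,0.7,0],"turn":[0,0,0],"fingers":1}
    - {"dp":[-0.25,0.8,0],"turn":[0,0,0],"fingers":1}
    - {"dp":[-0.25,0.8,0],"turn":[0,0,0],"fingers":1}
    - {"dp":[-0.25,0.8,0],"turn":[0,0,0],"fingers":1}

```text
clock: 4.78
eef_pos: [533.1, -133.0, 128.2]
tcp_rot: [-3.141, 0.002, 0.046]
contact_force: [1.6, -0.2, -3.2]
opening: 0.474
grasp_force: 41.6
```

Request:
play_rows:
  rows:
    - {"dp":[-0.27,0.8,0],"turn":[0,0,0],"fingers":1}
    - {"dp":[-0.27,0.8,0],"turn":[0,0,0],"fingers":1}
    - {"dp":[-0.27,0.8,0],"turn":[0,0,0],"fingers":1}
    - {"dp":[-0.27,0.8,0],"turn":[0,0,0],"fingers":1}
    - {"dp":[-0.27,0.8,0],"turn":[0,0,0],"fingers":1}

```text
clock: 5.2
eef_pos: [486.4, -295.4, 128.2]
tcp_rot: [-3.14, 0.002, 0.046]
contact_force: [1.3, -0.3, -3.8]
opening: 0.475
grasp_force: 41.6
```

Request:
play_rows:
  rows:
    - {"dp":[-0.27,0.8,0],"turn":[0,0,0],"fingers":1}
    - {"dp":[-0.27,0.8,0],"turn":[0,0,0],"fingers":1}
    - {"dp":[-0.25,0.7,0],"turn":[0,0,0],"fingers":1}
    - {"dp":[0,0,0],"turn":[0,0,0],"fingers":1}
    - {"dp":[0,0,0],"turn":[0,0,0],"fingers":1}

```text
clock: 5.62
eef_pos: [459.3, -388.5, 128.1]
tcp_rot: [-3.14, 0.002, 0.043]
contact_force: [0.0, 2.2, -4.4]
opening: 0.476
grasp_force: 41.9
```

```bash
python3 - <<'E'
from h import *
plan(460,-388,12)
d=grab('wrist','w3')
print(proj(d,(460,-388,3)))
E
```

```text
pose [ 459.3 -388.5  128.1] yaw 2.5  | then dp total [ 0.02 -0.01  2.9 ] min rows 4 t 5.6167 op 0.47621715518965585
(np.float64(253.38316659846646), np.float64(180.66891402748158))
```

View pics/w3.png

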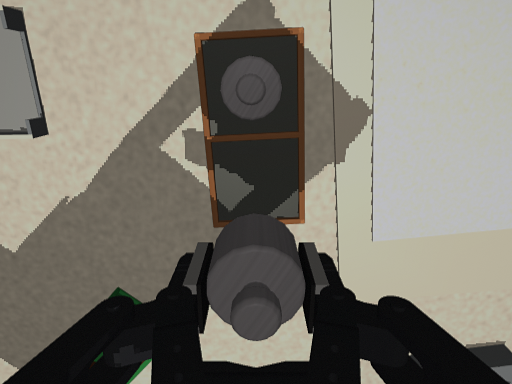

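The free place is at about (258,180) against the predicted (253,181), so I shift 3 mm toward −y. The weight hangs straight in the grip.

Request:
play_rows:
  rows:
    - {"dp":[0.02,0.07,0.5],"turn":[0,0,0],"fingers":1}
    - {"dp":[0,0,0.8],"turn":[0,0,0],"fingers":1}
    - {"dp":[0,0,0.7],"turn":[0,0,0],"fingers":1}
    - {"dp":[0,0,0.5],"turn":[0,0,0],"fingers":1}
    - {"dp":[0,0,0.2],"turn":[0,0,0],"fingers":1}

```text
clock: 6.08
eef_pos: [460.1, -387.3, 18.1]
tcp_rot: [-3.137, 0.004, 0.047]
contact_force: [-1.0, -0.4, -4.4]
opening: 0.47
grasp_force: 41.9
```

Request:
play_rows:
  rows:
    - {"dp":[0,0,0],"turn":[0,0,0],"fingers":1}
    - {"dp":[0,0,0],"turn":[0,0,0],"fingers":1}
    - {"dp":[0,0,0],"turn":[0,0,0],"fingers":1}

```text
clock: 6.33
eef_pos: [462.7, -390.7, 23.0]
tcp_rot: [3.14, -0.001, 0.046]
contact_force: [0.3, -0.5, -3.8]
opening: 0.476
grasp_force: 41.9
```

Request:
play_rows:
  rows:
    - {"dp":[0,0,0.12],"turn":[0,0,0],"fingers":1}
    - {"dp":[0,0,0.08],"turn":[0,0,0],"fingers":1}
    - {"dp":[0,0,0.04],"turn":[0,0,0],"fingers":1}
    - {"dp":[0,0,0],"turn":[0,0,0],"fingers":1}
    - {"dp":[0,0,0],"turn":[0,0,0],"fingers":1}

```text
clock: 6.75
eef_pos: [461.6, -390.5, 12.2]
tcp_rot: [3.142, -0.0, 0.045]
contact_force: [0.3, -0.3, -4.0]
opening: 0.476
grasp_force: 41.9
```

Request:
play_rows:
  rows:
    - {"dp":[0,0,0.03],"turn":[0,0,0],"fingers":1}
    - {"dp":[0,0,0],"turn":[0,0,0],"fingers":1}
    - {"dp":[0,0,0],"turn":[0,0,0],"fingers":1}

```text
clock: 7.0
eef_pos: [461.8, -390.7, 11.1]
tcp_rot: [3.141, -0.0, 0.046]
contact_force: [-0.0, -1.2, -1.5]
opening: 0.475
grasp_force: 42.1
```

Request:
play_rows:
  rows:
    - {"dp":[0,0,0.01],"turn":[0,0,0],"fingers":1}
    - {"dp":[0,0,0],"turn":[0,0,0],"fingers":0.4}
    - {"dp":[0,0,0],"turn":[0,0,0],"fingers":0.3}
    - {"dp":[0,0,0],"turn":[0,0,0],"fingers":0.1}
    - {"dp":[0,0,0],"turn":[0,0,0],"fingers":0.1}

```text
clock: 7.42
eef_pos: [461.8, -390.5, 10.5]
tcp_rot: [3.141, -0.0, 0.046]
contact_force: [0.7, -0.1, -0.5]
opening: 0.903
grasp_force: 0.0
```

Request:
play_rows:
  rows:
    - {"dp":[0,0,-0.3],"turn":[0,0,0],"fingers":0.1}
    - {"dp":[0,0,-0.7],"turn":[0,0,0],"fingers":0}
    - {"dp":[0,0,-0.9],"turn":[0,0,0],"fingers":0}
    - {"dp":[0,0,-0.9],"turn":[0,0,0],"fingers":0}
    - {"dp":[0,0,-0.9],"turn":[0,0,0],"fingers":0}

```text
clock: 7.83
eef_pos: [461.4, -390.2, 160.8]
tcp_rot: [-3.142, 0.0, 0.046]
contact_force: [0.6, -0.2, -0.2]
opening: 1.0
grasp_force: 0.0
```

Request:
play_rows:
  rows:
    - {"dp":[0.25,-0.85,0],"turn":[0,0,0],"fingers":0}
    - {"dp":[0.25,-0.85,0],"turn":[0,0,0],"fingers":0}
    - {"dp":[0.25,-0.85,0],"turn":[0,0,0],"fingers":0}
    - {"dp":[0.25,-0.85,0],"turn":[0,0,0],"fingers":0}
    - {"dp":[0.25,-0.85,0],"turn":[0,0,0],"fingers":0}

```text
clock: 8.25
eef_pos: [504.0, -216.9, 159.6]
tcp_rot: [3.141, -0.001, 0.045]
contact_force: [0.6, -0.7, -1.0]
opening: 0.998
grasp_force: 0.0
```

Request:
play_rows:
  rows:
    - {"dp":[0.25,-0.85,0],"turn":[0,0,0],"fingers":0}
    - {"dp":[0.25,-0.85,0],"turn":[0,0,0],"fingers":0}
    - {"dp":[0.25,-0.85,0],"turn":[0,0,0],"fingers":0}
    - {"dp":[0.25,-0.85,0],"turn":[0,0,0],"fingers":0}
    - {"dp":[0.25,-0.85,0],"turn":[0,0,0],"fingers":0}

```text
clock: 8.67
eef_pos: [546.3, -44.5, 159.5]
tcp_rot: [3.141, -0.001, 0.046]
contact_force: [0.6, -0.5, -0.5]
opening: 1.0
grasp_force: 0.0
```

Request:
play_rows:
  rows:
    - {"dp":[0,-0.8,0],"turn":[0,0,0],"fingers":0}
    - {"dp":[0,-0.5,0],"turn":[0,0,0],"fingers":0}
    - {"dp":[0,0,0],"turn":[0,0,0],"fingers":0}
    - {"dp":[0,0,0],"turn":[0,0,0],"fingers":0}
    - {"dp":[0,0,0],"turn":[0,0,0],"fingers":0}

```text
clock: 9.08
eef_pos: [543.8, 5.3, 159.0]
tcp_rot: [3.141, -0.001, 0.046]
contact_force: [0.5, -0.2, -0.0]
opening: 0.996
grasp_force: 0.0
```

```bash
python3 - <<'E'
from h import *
plan(570,9,130)
d=grab('wrist','w4'); 
b=d['pixels'][40:360,120:420]; cv2.imwrite('pics/w4c.png',cv2.resize(b,None,fx=1.8,fy=1.8,interpolation=cv2.INTER_CUBIC)[:,:,::-1])
E
```

```text
pose [543.8   5.3 159. ] yaw 2.6  | then dp total [ 0.66 -0.06  0.73] min rows 1 t 9.0833 op 0.9955947177911768
```

View pics/w4c.png

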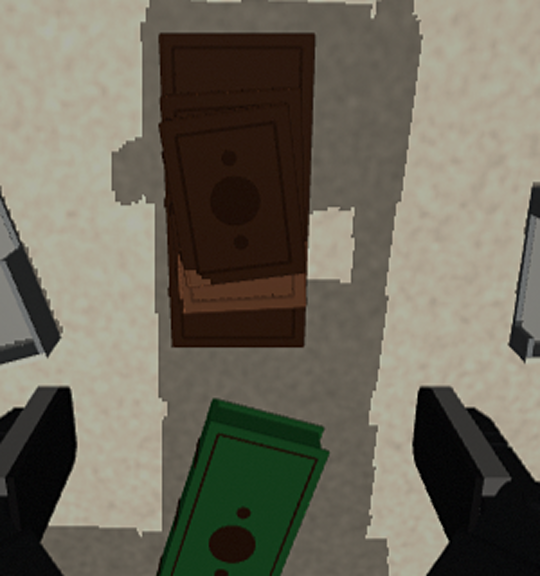

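The small volume is on top, with its medallion at crop (235,201) and its axis dots at (229,158) and (241,242). It is turned a few degrees from the tool.

```bash
python3 - <<'E'
from h import *
d=load('wrist'); f=lambda x,y,z:ray(d,120+x/1.8,40+y/1.8,z)[:2]
c=f(235,201,70); a=f(229,158,70); b=f(241,242,70); e=a-b
print(c,np.degrees(np.arctan2(e[1],e[0])))
q=f(176,135,70)-f(276,122,70);print('inner edge',q,np.degrees(np.arctan2(-q[0],q[1])))
q=f(176,135,70)-f(190,262,70);print('side',np.degrees(np.arctan2(q[1],q[0])))
plan(c[0],c[1],100,np.degrees(np.arctan2(e[1],e[0])))
E
```

```text
[577.13748953   8.66661726] 10.302579452916714
inner edge [-6.52019733 37.87009353] 9.768993238074808
side 6.906663842942506
pose [543.8   4.9 158.9] yaw 2.6 turn total [ 0.   -0.   -1.29] | then dp total [0.84 0.06 1.47] min rows 2 t 9.1333 op 1.0019170096252563
```

Request:
play_rows:
  rows:
    - {"dp":[0,0,0],"turn":[0,0,-0.6],"fingers":0}
    - {"dp":[0,0,0],"turn":[0,0,-0.6],"fingers":0}
    - {"dp":[0.42,0.01,0.4],"turn":[0,0,0],"fingers":0}
    - {"dp":[0.42,0.02,0.6],"turn":[0,0,0],"fingers":0}
    - {"dp":[0,0,0.6],"turn":[0,0,0],"fingers":0}

```text
clock: 9.55
eef_pos: [581.0, 9.0, 95.1]
tcp_rot: [3.141, -0.006, 0.17]
contact_force: [0.9, -0.3, 0.7]
opening: 1.005
grasp_force: 0.0
```

Request:
play_rows:
  rows:
    - {"dp":[0,0,0.6],"turn":[0,0,0],"fingers":0}
    - {"dp":[0,0,0.3],"turn":[0,0,0],"fingers":0.1}
    - {"dp":[0,0,0.1],"turn":[0,0,0],"fingers":0.1}
    - {"dp":[0,0,0],"turn":[0,0,0],"fingers":0.1}
    - {"dp":[0,0,0],"turn":[0,0,0],"fingers":0.1}

```text
clock: 9.97
eef_pos: [577.6, 9.8, 55.4]
tcp_rot: [3.141, -0.001, 0.171]
contact_force: [-0.5, 0.5, 0.1]
opening: 0.902
grasp_force: 0.0
```

```bash
python3 - <<'E'
from h import *
plan(577,9.5,53,9.8)
d=grab('wrist','w5'); print([np.round(proj(d,p)) for p in [(577,9.5,70),(577,9.5,50)]])
E
```

```text
pose [577.6   9.8  55.4] yaw 9.8 turn total [ 0.   -0.01 -0.  ] | then dp total [-0.01  0.    0.06] min rows 1 t 9.9667 op 0.9017001454995892
[array([252., 274.]), array([253., 252.])]
```

View pics/w5.png

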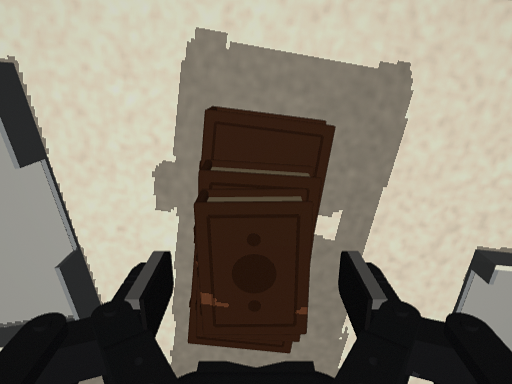

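The small volume is square to the fingers and its medallion at (254,273) is centred between them. Closing.

Request:
play_rows:
  rows:
    - {"dp":[0,0,0.05],"turn":[0,0,0],"fingers":0.2}
    - {"dp":[0,0,0],"turn":[0,0,0],"fingers":0.3}
    - {"dp":[0,0,0],"turn":[0,0,0],"fingers":0.4}
    - {"dp":[0,0,0],"turn":[0,0,0],"fingers":0.5}
    - {"dp":[0,0,0],"turn":[0,0,0],"fingers":0.6}
  force: 40

```text
clock: 10.43
eef_pos: [577.4, 10.3, 53.3]
tcp_rot: [3.141, -0.001, 0.171]
contact_force: [-1.3, -0.5, 6.0]
opening: 0.574
grasp_force: 41.5
```

Request:
play_rows:
  rows:
    - {"dp":[0,0,0],"turn":[0,0,0],"fingers":0.8}
    - {"dp":[0,0,0],"turn":[0,0,0],"fingers":0.8}
    - {"dp":[0,0,-0.1],"turn":[0,0,0],"fingers":0.8}
    - {"dp":[0,0,-0.3],"turn":[0,0,0],"fingers":0.8}
    - {"dp":[0,0,-0.4],"turn":[0,0,0],"fingers":0.8}

```text
clock: 10.85
eef_pos: [576.1, 10.3, 84.5]
tcp_rot: [-3.141, 0.002, 0.171]
contact_force: [0.4, 0.1, -0.5]
opening: 0.573
grasp_force: 41.6
```

Request:
play_rows:
  rows:
    - {"dp":[0,0,-0.5],"turn":[0,0,0],"fingers":0.8}
    - {"dp":[0,0,-0.3],"turn":[0,0,0],"fingers":0.8}
    - {"dp":[0,0,0],"turn":[0,0,0],"fingers":0.8}

```text
clock: 11.1
eef_pos: [579.0, 10.3, 119.8]
tcp_rot: [3.141, -0.005, 0.171]
contact_force: [1.3, -0.4, -0.1]
opening: 0.572
grasp_force: 41.6
```

```bash
python3 - <<'E'
from h import *
plan(534,-178,115,3.9)
E
```

```text
pose [579.   10.3 119.8] yaw 9.8 turn total [ 0.01 -0.05  0.99] | then dp total [-1.44  4.62  0.12] min rows 5 t 11.1 op 0.5715707840605811
```

Request:
play_rows:
  rows:
    - {"dp":[0,0,0],"turn":[0,0,0.5],"fingers":0.8}
    - {"dp":[0,0,0],"turn":[0,0,0.49],"fingers":0.8}
    - {"dp":[-0.1,0.3,0],"turn":[0,0,0],"fingers":0.8}
    - {"dp":[-0.2,0.6,0],"turn":[0,0,0],"fingers":0.8}
    - {"dp":[-0.2,0.7,0],"turn":[0,0,0],"fingers":0.8}

```text
clock: 11.52
eef_pos: [560.7, -55.2, 115.9]
tcp_rot: [-3.141, 0.001, 0.071]
contact_force: [0.8, -0.6, 0.5]
opening: 0.572
grasp_force: 41.6
```

Request:
play_rows:
  rows:
    - {"dp":[-0.3,0.8,0],"turn":[0,0,0],"fingers":0.8}
    - {"dp":[-0.3,0.8,0],"turn":[0,0,0],"fingers":0.8}
    - {"dp":[-0.24,0.8,0],"turn":[0,0,0],"fingers":0.8}
    - {"dp":[-0.1,0.4,0],"turn":[0,0,0],"fingers":0.8}
    - {"dp":[0,0.2,0],"turn":[0,0,0],"fingers":0.8}

```text
clock: 11.93
eef_pos: [530.4, -179.9, 116.0]
tcp_rot: [3.142, 0.001, 0.066]
contact_force: [-0.0, 0.7, 0.4]
opening: 0.569
grasp_force: 41.6
```

Request:
play_rows:
  rows:
    - {"dp":[0,0,0],"turn":[0,0,0],"fingers":0.8}
    - {"dp":[0,0,0],"turn":[0,0,0],"fingers":0.8}

```text
clock: 12.1
eef_pos: [531.9, -177.1, 116.2]
tcp_rot: [-3.141, 0.0, 0.067]
contact_force: [0.1, 0.9, -1.2]
opening: 0.574
grasp_force: 41.6
```

```bash
python3 - <<'E'
from h import *
plan(533.5,-178,15,3.9)
d=grab('wrist','w6'); print([np.round(proj(d,p)) for p in [(533.5,-178,3),(533.5,-178,20)]])
E
```

```text
pose [ 531.9 -177.1  116.2] yaw 3.9 turn total [-0.    0.   -0.01] | then dp total [0.04 0.03 2.53] min rows 3 t 12.1 op 0.5742696744465424
[array([255., 184.]), array([255., 191.])]
```

View pics/w6.png

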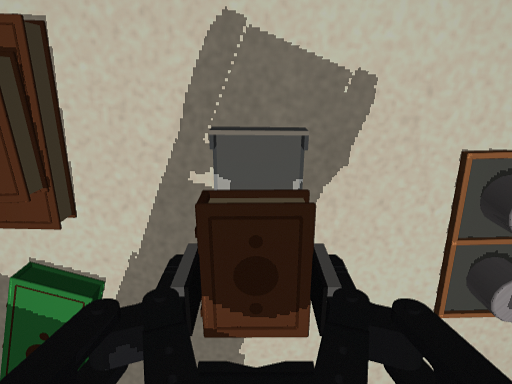

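The small volume is held level and square. The small tray's end wall is at row ~129, columns 209–308. I compare that with the prediction.

```bash
python3 - <<'E'
from h import *
d=load('wrist')
for u,v in [(209,129),(308,129)]: print(ray(d,u,v,20)[:2].round(1))
t=np.radians(3.9); m=(ray(d,209,129,20)+ray(d,308,129,20))[:2]/2; c=m-45*np.array([np.cos(t),np.sin(t)]); print(m,c); plan(c[0],c[1],15)
for z in(70,):print('book',ray(d,256,276,116.2-53.3+70)[:2])
E
```

```text
[ 578.1 -142.1]
[ 582.7 -213.1]
[ 580.38550547 -177.595908  ] [ 535.48971292 -180.65659608]
pose [ 531.9 -176.5  116.2] yaw 3.9  | then dp total [0.08 0.11 2.53] min rows 3 t 12.15 op 0.5726100875151182
book [ 531.91997499 -178.87365152]
```

Request:
play_rows:
  rows:
    - {"dp":[0.06,0.07,0.3],"turn":[0,0,0],"fingers":0.8}
    - {"dp":[0,0,0.6],"turn":[0,0,0],"fingers":0.8}
    - {"dp":[0,0,0.7],"turn":[0,0,0],"fingers":0.8}
    - {"dp":[0,0,0.5],"turn":[0,0,0],"fingers":0.8}
    - {"dp":[0,0,0.25],"turn":[0,0,0],"fingers":0.8}

```text
clock: 12.57
eef_pos: [533.1, -178.2, 19.2]
tcp_rot: [-3.14, 0.004, 0.069]
contact_force: [0.3, -0.4, -0.0]
opening: 0.575
grasp_force: 41.6
```

Request:
play_rows:
  rows:
    - {"dp":[0,0,0.1],"turn":[0,0,0],"fingers":0.8}
    - {"dp":[0,0,0],"turn":[0,0,0],"fingers":0.8}
    - {"dp":[0,0,0],"turn":[0,0,0],"fingers":0.8}
    - {"dp":[0,0,0],"turn":[0,0,0],"fingers":0.8}

```text
clock: 12.9
eef_pos: [535.5, -180.0, 19.6]
tcp_rot: [3.141, -0.002, 0.068]
contact_force: [-0.2, 0.2, 0.0]
opening: 0.571
grasp_force: 41.6
```

Request:
play_rows:
  rows:
    - {"dp":[0,0,0.15],"turn":[0,0,0],"fingers":0.8}
    - {"dp":[0,0,0.1],"turn":[0,0,0],"fingers":0.8}
    - {"dp":[0,0,0.04],"turn":[0,0,0],"fingers":0.8}
    - {"dp":[0,0,0],"turn":[0,0,0],"fingers":0.8}
    - {"dp":[0,0,0],"turn":[0,0,0],"fingers":0.8}

```text
clock: 13.32
eef_pos: [534.4, -179.9, 6.8]
tcp_rot: [-3.141, 0.0, 0.067]
contact_force: [-0.8, -0.4, -0.6]
opening: 0.57
grasp_force: 41.6
```

Request:
play_rows:
  rows:
    - {"dp":[0,0,0.03],"turn":[0,0,0],"fingers":0.8}
    - {"dp":[0,0,0],"turn":[0,0,0],"fingers":0.8}
    - {"dp":[0,0,0],"turn":[0,0,0],"fingers":0.8}

```text
clock: 13.57
eef_pos: [534.6, -179.9, 6.3]
tcp_rot: [3.141, -0.0, 0.068]
contact_force: [-2.2, 1.0, 7.1]
opening: 0.574
grasp_force: 42.5
```

Contact. Release, rise, and go back over the pile.

Request:
play_rows:
  rows:
    - {"dp":[0,0,-0.01],"turn":[0,0,0],"fingers":0.4}
    - {"dp":[0,0,0],"turn":[0,0,0],"fingers":0.25}
    - {"dp":[0,0,0],"turn":[0,0,0],"fingers":0.1}
    - {"dp":[0,0,0],"turn":[0,0,0],"fingers":0.1}
    - {"dp":[0,0,0],"turn":[0,0,0],"fingers":0.1}

```text
clock: 13.98
eef_pos: [534.5, -179.8, 6.0]
tcp_rot: [-3.142, 0.0, 0.068]
contact_force: [-0.0, 0.1, -0.5]
opening: 0.898
grasp_force: 0.0
```

Request:
play_rows:
  rows:
    - {"dp":[0,0,-0.3],"turn":[0,0,0],"fingers":0.1}
    - {"dp":[0,0,-0.7],"turn":[0,0,0],"fingers":0}
    - {"dp":[0,0,-0.9],"turn":[0,0,0],"fingers":0}
    - {"dp":[0,0,-0.9],"turn":[0,0,0],"fingers":0}
    - {"dp":[0,0,-0.9],"turn":[0,0,0],"fingers":0}

```text
clock: 14.4
eef_pos: [534.1, -179.7, 156.4]
tcp_rot: [-3.142, 0.0, 0.068]
contact_force: [1.0, -0.8, -0.1]
opening: 1.003
grasp_force: 0.0
```

Request:
play_rows:
  rows:
    - {"dp":[-0.1,-0.8,0],"turn":[0,0,0],"fingers":0}
    - {"dp":[-0.1,-0.8,0],"turn":[0,0,0],"fingers":0}
    - {"dp":[0,-0.8,0],"turn":[0,0,0],"fingers":0}
    - {"dp":[0,-0.8,0],"turn":[0,0,0],"fingers":0}
    - {"dp":[0,-0.8,0],"turn":[0,0,0],"fingers":0}

```text
clock: 14.82
eef_pos: [515.4, -19.5, 155.2]
tcp_rot: [3.142, -0.001, 0.067]
contact_force: [0.2, 0.0, -0.2]
opening: 0.997
grasp_force: 0.0
```

Request:
play_rows:
  rows:
    - {"dp":[0,-0.5,0],"turn":[0,0,0],"fingers":0}
    - {"dp":[0,-0.2,0],"turn":[0,0,0],"fingers":0}
    - {"dp":[0,0,0],"turn":[0,0,0],"fingers":0}
    - {"dp":[0,0,0],"turn":[0,0,0],"fingers":0}
    - {"dp":[0,0,0],"turn":[0,0,0],"fingers":0}

```text
clock: 15.23
eef_pos: [514.0, 6.3, 154.3]
tcp_rot: [3.141, -0.0, 0.067]
contact_force: [-0.5, -0.3, 0.3]
opening: 1.001
grasp_force: 0.0
```

```bash
python3 - <<'E'
from h import *
plan(570,9,100)
d=grab('wrist','w7'); t=grab('top','t7')
a=cv2.resize(d['pixels'][40:360,60:460],None,fx=1.5,fy=1.5,interpolation=cv2.INTER_CUBIC)
b=cv2.resize(t['pixels'][155:235,290:410],(200,133),interpolation=cv2.INTER_CUBIC)
c=np.zeros((480,800,3),np.uint8); c[:,:600]=a; c[:133,600:]=b
cv2.imwrite('pics/w7c.png',c[:,:,::-1])
E
```

```text
pose [514.    6.3 154.3] yaw 3.9  | then dp total [1.4  0.03 1.36] min rows 2 t 15.2333 op 1.000586728626189
```

View pics/w7c.png

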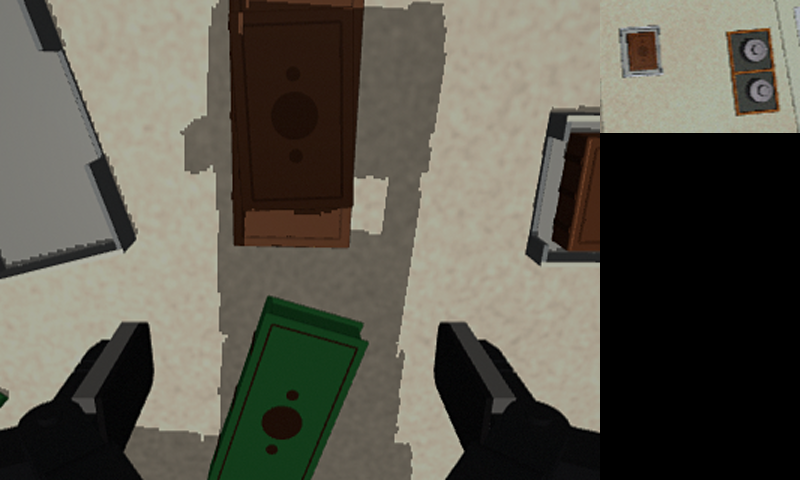

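The weight stands in the free place and the small volume lies in its tray. The middle volume is now on top, with its medallion at crop (295,116) and dots at (293,74) and (296,157).

```bash
python3 - <<'E'
from h import *
d=load('wrist'); f=lambda x,y,z=50:ray(d,60+x/1.5,40+y/1.5,z)[:2]
c=f(295,116); e=f(293,74)-f(296,157)
q=f(350,209)-f(248,212); yaw=np.degrees(np.arctan2(e[1],e[0])); print(c,yaw,np.degrees(np.arctan2(q[0],-q[1])))
plan(c[0],c[1]+1,30,yaw)
E
```

```text
[569.88647659   7.46314831] 5.919275763567961 5.512470420401035
pose [514.    6.1 154.2] yaw 3.8 turn total [ 0.   -0.   -0.35] | then dp total [1.4  0.09 3.1 ] min rows 4 t 15.3333 op 1.0027629641899545
```

Request:
play_rows:
  rows:
    - {"dp":[0,0,0],"turn":[0,0,-0.33],"fingers":0}
    - {"dp":[0.7,0.04,0.3],"turn":[0,0,0],"fingers":0}
    - {"dp":[0.7,0.03,0.7],"turn":[0,0,0],"fingers":0}
    - {"dp":[0,0,0.8],"turn":[0,0,0],"fingers":0}
    - {"dp":[0,0,0.6],"turn":[0,0,0],"fingers":0}

```text
clock: 15.75
eef_pos: [571.0, 9.0, 56.3]
tcp_rot: [3.141, -0.001, 0.101]
contact_force: [-1.0, -0.4, -0.7]
opening: 1.001
grasp_force: 0.0
```

Request:
play_rows:
  rows:
    - {"dp":[0,0,0.4],"turn":[0,0,0],"fingers":0}
    - {"dp":[0,0,0.2],"turn":[0,0,0],"fingers":0}
    - {"dp":[0,0,0],"turn":[0,0,0],"fingers":0}
    - {"dp":[0,0,0],"turn":[0,0,0],"fingers":0}
    - {"dp":[0,0,0],"turn":[0,0,0],"fingers":0}

```text
clock: 16.17
eef_pos: [570.8, 9.8, 35.3]
tcp_rot: [3.141, -0.002, 0.102]
contact_force: [-0.7, 0.3, 0.1]
opening: 1.001
grasp_force: 0.0
```

```bash
python3 - <<'E'
from h import *
plan(570,9,30,5.8)
d=grab('wrist','w8')
E
```

```text
pose [570.8   9.8  35.3] yaw 5.8 turn total [ 0.   -0.02  0.  ] | then dp total [-0.02  0.02  0.13] min rows 1 t 16.1667 op 1.0013788902264156
```

View pics/w8.png

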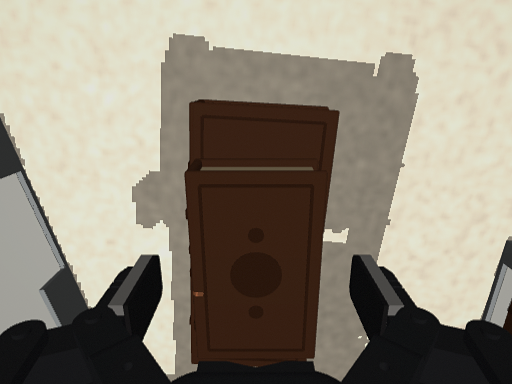

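The middle volume is aligned and centred, with its medallion at (256,273). Closing.

Request:
play_rows:
  rows:
    - {"dp":[0,0,0.1],"turn":[0,0,0],"fingers":0.1}
    - {"dp":[0,0,0],"turn":[0,0,0],"fingers":0.2}
    - {"dp":[0,0,0],"turn":[0,0,0],"fingers":0.3}
    - {"dp":[0,0,0],"turn":[0,0,0],"fingers":0.4}
    - {"dp":[0,0,0],"turn":[0,0,0],"fingers":0.5}
  force: 50

```text
clock: 16.63
eef_pos: [570.1, 10.1, 30.8]
tcp_rot: [3.141, -0.001, 0.102]
contact_force: [-1.7, 0.4, 5.6]
opening: 0.666
grasp_force: 53.5
```

Request:
play_rows:
  rows:
    - {"dp":[0,0,0],"turn":[0,0,0],"fingers":0.7}
    - {"dp":[0,0,0],"turn":[0,0,0],"fingers":0.7}
    - {"dp":[0,0,-0.1],"turn":[0,0,0],"fingers":0.7}
    - {"dp":[0,0,-0.3],"turn":[0,0,0],"fingers":0.7}
    - {"dp":[0,0,-0.4],"turn":[0,0,0],"fingers":0.7}

```text
clock: 17.05
eef_pos: [568.8, 10.2, 62.0]
tcp_rot: [-3.141, 0.002, 0.102]
contact_force: [-0.5, -0.0, -0.9]
opening: 0.665
grasp_force: 53.8
```

Request:
play_rows:
  rows:
    - {"dp":[0,0,-0.5],"turn":[0,0,0],"fingers":0.7}
    - {"dp":[0,0,-0.3],"turn":[0,0,0],"fingers":0.7}
    - {"dp":[0,0,0],"turn":[0,0,0],"fingers":0.7}
    - {"dp":[0,0,0],"turn":[0,0,0],"fingers":0.7}

```text
clock: 17.38
eef_pos: [570.4, 10.2, 94.9]
tcp_rot: [3.141, -0.002, 0.102]
contact_force: [-0.5, -0.5, -1.2]
opening: 0.665
grasp_force: 53.9
```

```bash
python3 - <<'E'
from h import *
plan(487.5,377,95,-9.8)
E
```

```text
pose [570.4  10.2  94.9] yaw 5.9 turn total [-0.   -0.02  2.61] | then dp total [-3.6  -8.68 -0.  ] min rows 10 t 17.3833 op 0.6650886109774491
```

Request:
play_rows:
  rows:
    - {"dp":[0,0,0],"turn":[0,0,0.52],"fingers":0.7}
    - {"dp":[0,0,0],"turn":[0,0,0.52],"fingers":0.7}
    - {"dp":[0,0,0],"turn":[0,0,0.53],"fingers":0.7}
    - {"dp":[0,0,0],"turn":[0,0,0.52],"fingers":0.7}
    - {"dp":[0,0,0],"turn":[0,0,0.52],"fingers":0.7}

```text
clock: 17.8
eef_pos: [568.9, 10.1, 92.8]
tcp_rot: [3.141, 0.002, -0.174]
contact_force: [-0.8, -0.0, -1.5]
opening: 0.662
grasp_force: 53.8
```

Request:
play_rows:
  rows:
    - {"dp":[-0.1,-0.3,0],"turn":[0,0,0],"fingers":0.7}
    - {"dp":[-0.2,-0.6,0],"turn":[0,0,0],"fingers":0.7}
    - {"dp":[-0.3,-0.7,0],"turn":[0,0,0],"fingers":0.7}
    - {"dp":[-0.3,-0.8,0],"turn":[0,0,0],"fingers":0.7}
    - {"dp":[-0.3,-0.8,0],"turn":[0,0,0],"fingers":0.7}

```text
clock: 18.22
eef_pos: [543.1, 145.8, 93.2]
tcp_rot: [3.141, 0.001, -0.171]
contact_force: [1.2, -0.5, -0.9]
opening: 0.666
grasp_force: 53.8
```

Request:
play_rows:
  rows:
    - {"dp":[-0.3,-0.8,0],"turn":[0,0,0],"fingers":0.7}
    - {"dp":[-0.3,-0.8,0],"turn":[0,0,0],"fingers":0.7}
    - {"dp":[-0.4,-0.8,0],"turn":[0,0,0],"fingers":0.7}
    - {"dp":[-0.4,-0.8,0],"turn":[0,0,0],"fingers":0.7}
    - {"dp":[-0.4,-0.8,0],"turn":[0,0,0],"fingers":0.7}

```text
clock: 18.63
eef_pos: [498.9, 316.1, 93.1]
tcp_rot: [3.141, 0.001, -0.17]
contact_force: [0.3, -0.5, -2.2]
opening: 0.663
grasp_force: 53.8
```

Request:
play_rows:
  rows:
    - {"dp":[-0.3,-0.7,0],"turn":[0,0,0],"fingers":0.7}
    - {"dp":[-0.2,-0.4,0],"turn":[0,0,0],"fingers":0.7}
    - {"dp":[-0.1,-0.18,0],"turn":[0,0,0],"fingers":0.7}
    - {"dp":[0,0,0],"turn":[0,0,0],"fingers":0.7}
    - {"dp":[0,0,0],"turn":[0,0,0],"fingers":0.7}

```text
clock: 19.05
eef_pos: [485.0, 368.3, 93.4]
tcp_rot: [3.14, 0.001, -0.17]
contact_force: [-0.8, -1.0, -1.7]
opening: 0.666
grasp_force: 53.8
```

```bash
python3 - <<'E'
from h import *
plan(487.5,377,20,-9.8)
d=grab('wrist','w9')
t=np.radians(-9.8); e=np.array([np.cos(t),np.sin(t)]); n=np.array([-e[1],e[0]])
for s in (1,-1): print('pred end corner',np.round(proj(d,[*(np.array([487.5,377])+59*e+40*s*n),23])))
E
```

```text
pose [485.  368.3  93.4] yaw -9.7 turn total [0.01 0.01 0.01] | then dp total [ 0.02 -0.22  1.83] min rows 2 t 19.05 op 0.6660690975254373
pred end corner [176. 117.]
pred end corner [302. 117.]
```

View pics/w9.png

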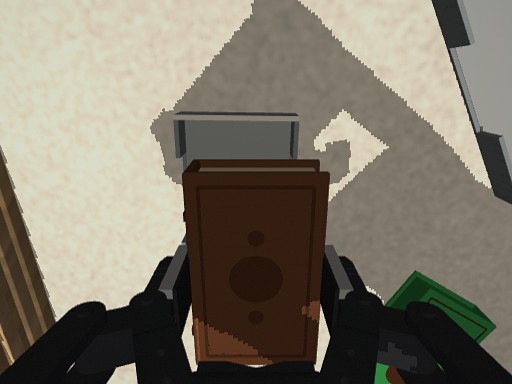

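The middle tray's end wall is at (175,113)–(298,114) against the predicted (176,117)–(302,117). The correction is small: about 11 mm lateral in all and 3 mm forward.

Request:
play_rows:
  rows:
    - {"dp":[0.04,-0.14,0.2],"turn":[0,0,0],"fingers":0.7}
    - {"dp":[0.03,-0.13,0.5],"turn":[0,0,0],"fingers":0.7}
    - {"dp":[0,0,0.6],"turn":[0,0,0],"fingers":0.7}
    - {"dp":[0,0,0.4],"turn":[0,0,0],"fingers":0.7}
    - {"dp":[0,0,0.1],"turn":[0,0,0],"fingers":0.7}

```text
clock: 19.52
eef_pos: [489.3, 376.9, 18.8]
tcp_rot: [3.138, 0.003, -0.173]
contact_force: [-1.0, 0.2, -1.1]
opening: 0.664
grasp_force: 53.8
```

Request:
play_rows:
  rows:
    - {"dp":[0,0,0],"turn":[0,0,0],"fingers":0.7}
    - {"dp":[0,0,0],"turn":[0,0,0],"fingers":0.7}
    - {"dp":[0,0,0],"turn":[0,0,0],"fingers":0.7}

```text
clock: 19.77
eef_pos: [491.3, 379.3, 23.1]
tcp_rot: [-3.14, -0.001, -0.172]
contact_force: [0.8, 0.2, -0.8]
opening: 0.669
grasp_force: 53.8
```

Request:
play_rows:
  rows:
    - {"dp":[-0.03,0,0.15],"turn":[0,0,0],"fingers":0.7}
    - {"dp":[0,0,0.12],"turn":[0,0,0],"fingers":0.7}
    - {"dp":[0,0,0.06],"turn":[0,0,0],"fingers":0.7}
    - {"dp":[0,0,0.02],"turn":[0,0,0],"fingers":0.7}
    - {"dp":[0,0,0],"turn":[0,0,0],"fingers":0.7}

```text
clock: 20.18
eef_pos: [489.0, 379.2, 8.0]
tcp_rot: [3.141, 0.0, -0.171]
contact_force: [-0.8, -0.1, -1.4]
opening: 0.663
grasp_force: 53.8
```

Request:
play_rows:
  rows:
    - {"dp":[0,0,0.02],"turn":[0,0,0],"fingers":0.7}
    - {"dp":[0,0,0],"turn":[0,0,0],"fingers":0.7}
    - {"dp":[0,0,0],"turn":[0,0,0],"fingers":0.7}

```text
clock: 20.43
eef_pos: [489.2, 379.3, 7.8]
tcp_rot: [-3.141, -0.0, -0.171]
contact_force: [-2.2, -1.3, 5.9]
opening: 0.666
grasp_force: 54.7
```

Request:
play_rows:
  rows:
    - {"dp":[0,0,-0.01],"turn":[0,0,0],"fingers":0.3}
    - {"dp":[0,0,0],"turn":[0,0,0],"fingers":0.2}
    - {"dp":[0,0,0],"turn":[0,0,0],"fingers":0.1}
    - {"dp":[0,0,0],"turn":[0,0,0],"fingers":0.1}
    - {"dp":[0,0,0],"turn":[0,0,0],"fingers":0.1}

```text
clock: 20.85
eef_pos: [489.2, 379.3, 7.6]
tcp_rot: [-3.142, -0.0, -0.171]
contact_force: [-0.3, 0.5, -0.0]
opening: 0.903
grasp_force: 0.0
```

Request:
play_rows:
  rows:
    - {"dp":[0,0,-0.3],"turn":[0,0,0],"fingers":0.1}
    - {"dp":[0,0,-0.7],"turn":[0,0,0],"fingers":0}
    - {"dp":[0,0,-0.9],"turn":[0,0,0],"fingers":0}
    - {"dp":[0,0,-0.9],"turn":[0,0,0],"fingers":0}
    - {"dp":[0,0,-0.9],"turn":[0,0,0],"fingers":0}

```text
clock: 21.27
eef_pos: [488.9, 379.0, 158.0]
tcp_rot: [3.142, 0.0, -0.171]
contact_force: [0.9, 0.7, 0.3]
opening: 1.001
grasp_force: 0.0
```

Request:
play_rows:
  rows:
    - {"dp":[0,0,0],"turn":[0,0,-0.7],"fingers":0}
    - {"dp":[0,0,0],"turn":[0,0,-0.7],"fingers":0}
    - {"dp":[0,0,0],"turn":[0,0,-0.7],"fingers":0}
    - {"dp":[0,0,0],"turn":[0,0,0],"fingers":0}

```text
clock: 21.6
eef_pos: [489.2, 379.3, 157.0]
tcp_rot: [-3.141, -0.001, 0.052]
contact_force: [-0.6, 0.7, -0.5]
opening: 1.0
grasp_force: 0.0
```

```bash
python3 - <<'E'
from h import *
plan(510,7,155)
E
```

```text
pose [489.2 379.3 157. ] yaw 3.0  | then dp total [0.03 9.32 0.04] min rows 10 t 21.6 op 1.0002279027450731
```

Request:
play_rows:
  rows:
    - {"dp":[0,0.8,0],"turn":[0,0,0],"fingers":0}
    - {"dp":[0,0.8,0],"turn":[0,0,0],"fingers":0}
    - {"dp":[0,0.8,0],"turn":[0,0,0],"fingers":0}
    - {"dp":[0,0.8,0],"turn":[0,0,0],"fingers":0}
    - {"dp":[0,0.8,0],"turn":[0,0,0],"fingers":0}

```text
clock: 22.02
eef_pos: [496.7, 218.1, 156.1]
tcp_rot: [-3.142, -0.0, 0.046]
contact_force: [0.6, 0.1, -0.2]
opening: 1.0
grasp_force: 0.0
```

Request:
play_rows:
  rows:
    - {"dp":[0,0.8,0],"turn":[0,0,0],"fingers":0}
    - {"dp":[0,0.8,0],"turn":[0,0,0],"fingers":0}
    - {"dp":[0,0.8,0],"turn":[0,0,0],"fingers":0}
    - {"dp":[0,0.8,0],"turn":[0,0,0],"fingers":0}
    - {"dp":[0,0.8,0],"turn":[0,0,0],"fingers":0}

```text
clock: 22.43
eef_pos: [504.6, 58.1, 156.2]
tcp_rot: [-3.142, -0.0, 0.046]
contact_force: [1.7, -0.7, 0.1]
opening: 0.999
grasp_force: 0.0
```

Request:
play_rows:
  rows:
    - {"dp":[0,0.8,0],"turn":[0,0,0],"fingers":0}
    - {"dp":[0,0.5,0],"turn":[0,0,0],"fingers":0}
    - {"dp":[0,0,0],"turn":[0,0,0],"fingers":0}
    - {"dp":[0,0,0],"turn":[0,0,0],"fingers":0}
    - {"dp":[0,0,0],"turn":[0,0,0],"fingers":0}

```text
clock: 22.85
eef_pos: [507.3, 8.1, 155.9]
tcp_rot: [-3.141, -0.0, 0.047]
contact_force: [-0.3, 0.1, -0.3]
opening: 1.001
grasp_force: 0.0
```

```bash
python3 - <<'E'
from h import *
plan(565,9,8)
d=grab('wrist','w10'); t=grab('top','t10')
a=cv2.resize(d['pixels'][40:360,60:460],None,fx=1.5,fy=1.5,interpolation=cv2.INTER_CUBIC)
b=cv2.resize(t['pixels'][155:235,90:210],(200,133),interpolation=cv2.INTER_CUBIC)
c=np.zeros((480,800,3),np.uint8); c[:,:600]=a; c[:133,600:]=b
cv2.imwrite('pics/w10c.png',c[:,:,::-1])
E
```

```text
pose [507.3   8.1 155.9] yaw 2.7  | then dp total [1.44 0.05 3.7 ] min rows 4 t 22.85 op 1.0009438308270353
```

View pics/w10c.png

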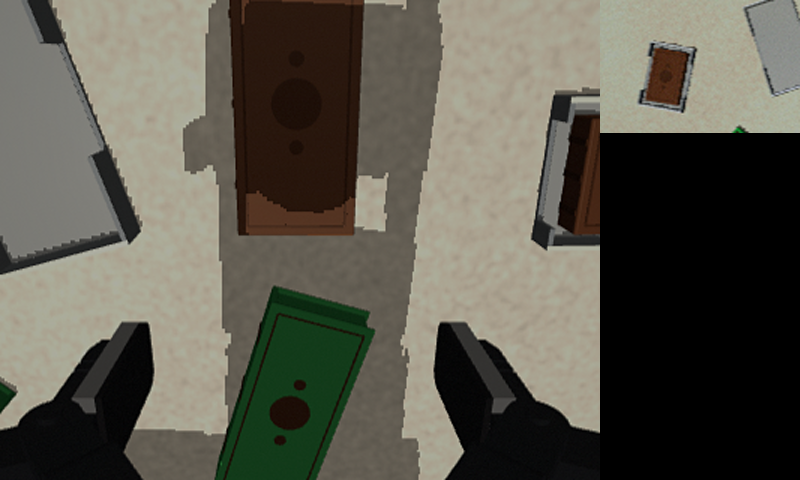

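The middle volume lies in its tray. The long brown volume has its medallion at crop (297,104) and its near edge at row 235, parallel to the tool.

```bash
python3 - <<'E'
from h import *
d=load('wrist'); f=lambda x,y,z=26:ray(d,60+x/1.5,40+y/1.5,z)[:2]
c=f(297,104); e=f(296,59)-f(297,148); q=f(354,235)-f(240,235)
print(c,np.degrees(np.arctan2(e[1],e[0])),np.degrees(np.arctan2(q[0],-q[1])))
plan(c[0],c[1]+1,6.5,2.6)
E
```

```text
[566.79889962   7.25755624] 3.3846225255987026 2.6061102856829437
pose [507.2   8.7 155.8] yaw 2.8 turn total [-0.   -0.    0.03] | then dp total [1.49 0.08 3.73] min rows 4 t 22.95 op 1.0016188235037384
```

Request:
play_rows:
  rows:
    - {"dp":[0.74,0.04,0],"turn":[0,0,0],"fingers":0}
    - {"dp":[0.74,0.03,0.5],"turn":[0,0,0],"fingers":0}
    - {"dp":[0,0,0.8],"turn":[0,0,0],"fingers":0}
    - {"dp":[0,0,0.8],"turn":[0,0,0],"fingers":0}
    - {"dp":[0,0,0.4],"turn":[0,0,0],"fingers":0}

```text
clock: 23.37
eef_pos: [565.0, 9.0, 52.4]
tcp_rot: [-3.141, 0.004, 0.05]
contact_force: [-0.8, 0.1, -0.2]
opening: 1.002
grasp_force: 0.0
```

Request:
play_rows:
  rows:
    - {"dp":[0,0,0],"turn":[0,0,0],"fingers":0}
    - {"dp":[0,0,0],"turn":[0,0,0],"fingers":0}
    - {"dp":[0,0,0],"turn":[0,0,0],"fingers":0}

```text
clock: 23.62
eef_pos: [567.4, 8.4, 56.8]
tcp_rot: [-3.142, -0.001, 0.049]
contact_force: [0.2, 0.4, 0.1]
opening: 0.999
grasp_force: 0.0
```

```bash
python3 - <<'E'
from h import *
plan(567,8.5,6.5,2.6)
d=grab('wrist','w11')
E
```

```text
pose [567.4   8.4  56.8] yaw 2.8 turn total [-0.   -0.01  0.04] | then dp total [-0.01 -0.    1.26] min rows 2 t 23.6167 op 0.9994118784085966
```

View pics/w11.png

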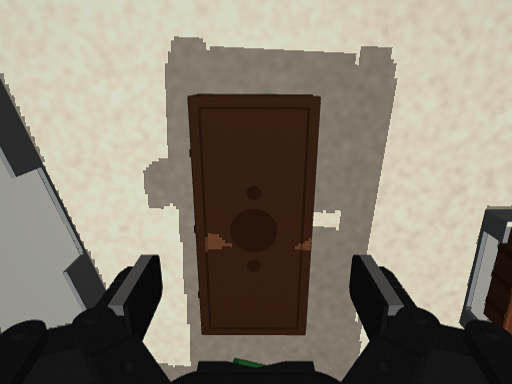

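The long volume is aligned, with its medallion at (254,230) and the finger midline at 256. Going down and closing.

Request:
play_rows:
  rows:
    - {"dp":[0,-0.03,0.5],"turn":[0,0,0],"fingers":0}
    - {"dp":[0,0,0.4],"turn":[0,0,0],"fingers":0}
    - {"dp":[0,0,0.2],"turn":[0,0,0],"fingers":0}
    - {"dp":[0,0,0.1],"turn":[0,0,0],"fingers":0}
    - {"dp":[0,0,0],"turn":[0,0,0],"fingers":0}

```text
clock: 24.08
eef_pos: [566.6, 9.0, 7.9]
tcp_rot: [-3.142, -0.0, 0.049]
contact_force: [-0.5, 1.0, -0.1]
opening: 0.998
grasp_force: 0.0
```

Request:
play_rows:
  rows:
    - {"dp":[0,0,0.05],"turn":[0,0,0],"fingers":0.1}
    - {"dp":[0,0,0],"turn":[0,0,0],"fingers":0.15}
    - {"dp":[0,0,0],"turn":[0,0,0],"fingers":0.2}
    - {"dp":[0,0,0],"turn":[0,0,0],"fingers":0.3}
    - {"dp":[0,0,0],"turn":[0,0,0],"fingers":0.5}
  force: 60

```text
clock: 24.5
eef_pos: [567.0, 9.1, 6.9]
tcp_rot: [-3.141, -0.001, 0.049]
contact_force: [-2.7, 0.6, 9.6]
opening: 0.778
grasp_force: 66.8
```

Request:
play_rows:
  rows:
    - {"dp":[0,0,0],"turn":[0,0,0],"fingers":0.6}
    - {"dp":[0,0,0],"turn":[0,0,0],"fingers":0.6}
    - {"dp":[0,0,-0.1],"turn":[0,0,0],"fingers":0.6}
    - {"dp":[0,0,-0.3],"turn":[0,0,0],"fingers":0.6}
    - {"dp":[0,0,-0.4],"turn":[0,0,0],"fingers":0.6}

```text
clock: 24.92
eef_pos: [565.4, 8.9, 37.7]
tcp_rot: [-3.142, 0.002, 0.049]
contact_force: [0.1, -0.3, -3.0]
opening: 0.778
grasp_force: 68.2
```

Request:
play_rows:
  rows:
    - {"dp":[0,0,-0.5],"turn":[0,0,0],"fingers":0.6}
    - {"dp":[0,0,-0.5],"turn":[0,0,0],"fingers":0.6}
    - {"dp":[0,0,0],"turn":[0,0,0],"fingers":0.6}
    - {"dp":[0,0,0],"turn":[0,0,0],"fingers":0.6}

```text
clock: 25.25
eef_pos: [567.4, 9.0, 79.1]
tcp_rot: [3.141, -0.003, 0.049]
contact_force: [-0.5, 0.8, -3.0]
opening: 0.777
grasp_force: 68.4
```

```bash
python3 - <<'E'
from h import *
plan(547.5,173,78,18.4)
E
```

```text
pose [567.4   9.   79.1] yaw 2.8 turn total [ 0.01 -0.03 -2.6 ] | then dp total [ 0.82 -4.05  0.03] min rows 5 t 25.25 op 0.7773048452689568
```

Request:
play_rows:
  rows:
    - {"dp":[0,0,0],"turn":[0,0,-0.4],"fingers":0.6}
    - {"dp":[0,0,0],"turn":[0,0,-0.6],"fingers":0.6}
    - {"dp":[0,0,0],"turn":[0,0,-0.6],"fingers":0.6}
    - {"dp":[0,0,0],"turn":[0,0,-0.6],"fingers":0.6}
    - {"dp":[0,0,0],"turn":[0,0,-0.4],"fingers":0.6}

```text
clock: 25.67
eef_pos: [565.4, 8.9, 76.4]
tcp_rot: [-3.141, 0.002, 0.324]
contact_force: [0.0, -0.0, -2.7]
opening: 0.779
grasp_force: 68.3
```

Request:
play_rows:
  rows:
    - {"dp":[0.1,-0.3,0],"turn":[0,0,0],"fingers":0.6}
    - {"dp":[0.1,-0.5,0],"turn":[0,0,0],"fingers":0.6}
    - {"dp":[0.1,-0.7,0],"turn":[0,0,0],"fingers":0.6}
    - {"dp":[0.1,-0.7,0],"turn":[0,0,0],"fingers":0.6}
    - {"dp":[0.1,-0.7,0],"turn":[0,0,0],"fingers":0.6}

```text
clock: 26.08
eef_pos: [547.7, 126.8, 76.7]
tcp_rot: [-3.141, 0.002, 0.319]
contact_force: [0.4, 0.7, -3.3]
opening: 0.776
grasp_force: 68.3
```

Request:
play_rows:
  rows:
    - {"dp":[0.1,-0.6,0],"turn":[0,0,0],"fingers":0.6}
    - {"dp":[0.1,-0.4,0],"turn":[0,0,0],"fingers":0.6}
    - {"dp":[0.1,-0.1,0],"turn":[0,0,0],"fingers":0.6}
    - {"dp":[0,0,0],"turn":[0,0,0],"fingers":0.6}
    - {"dp":[0,0,0],"turn":[0,0,0],"fingers":0.6}

```text
clock: 26.5
eef_pos: [546.0, 170.9, 77.1]
tcp_rot: [3.141, 0.001, 0.321]
contact_force: [-0.3, -0.3, -2.4]
opening: 0.781
grasp_force: 68.3
```

```bash
python3 - <<'E'
from h import *
plan(547.5,173,22,18.4)
d=grab('wrist','w12')
t=np.radians(18.4); e=np.array([np.cos(t),np.sin(t)]); n=np.array([-e[1],e[0]])
for s in (1,-1): print('pred end corner',np.round(proj(d,[*(np.array([547.5,173])+86*e+45*s*n),25])))
E
```

```text
pose [546.  170.9  77.1] yaw 18.4 turn total [0.   0.01 0.  ] | then dp total [ 0.05 -0.04  1.38] min rows 2 t 26.5 op 0.7811821704774852
pred end corner [168.  67.]
pred end corner [331.  67.]
```

View pics/w12.png

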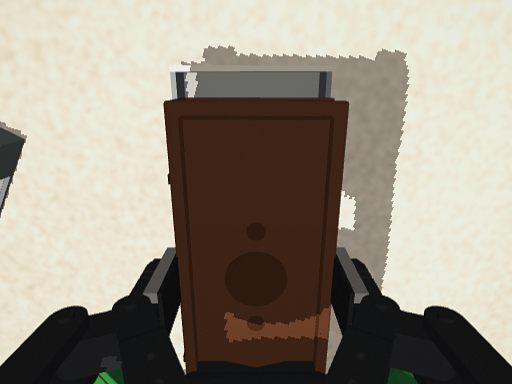

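The long tray's end wall is at (171,67)–(331,71) against the predicted (168,67)–(331,67), so it agrees within 2 mm. Lowering.

Request:
play_rows:
  rows:
    - {"dp":[0.03,-0.02,0.3],"turn":[0,0,0],"fingers":0.6}
    - {"dp":[0,0,0.5],"turn":[0,0,0],"fingers":0.6}
    - {"dp":[0,0,0.35],"turn":[0,0,0],"fingers":0.6}
    - {"dp":[0,0,0.15],"turn":[0,0,0],"fingers":0.6}
    - {"dp":[0,0,0.05],"turn":[0,0,0],"fingers":0.6}

```text
clock: 26.97
eef_pos: [546.2, 171.0, 21.9]
tcp_rot: [-3.142, 0.003, 0.32]
contact_force: [-0.1, 0.6, -2.5]
opening: 0.777
grasp_force: 68.2
```

Request:
play_rows:
  rows:
    - {"dp":[0,0,0],"turn":[0,0,0],"fingers":0.6}
    - {"dp":[0,0,0],"turn":[0,0,0],"fingers":0.6}
    - {"dp":[0,0,0],"turn":[0,0,0],"fingers":0.6}

```text
clock: 27.22
eef_pos: [547.9, 172.1, 24.4]
tcp_rot: [3.142, -0.001, 0.321]
contact_force: [0.3, 0.0, -2.7]
opening: 0.782
grasp_force: 68.2
```

Need about 14 mm more.

Request:
play_rows:
  rows:
    - {"dp":[0,0,0.15],"turn":[0,0,0],"fingers":0.6}
    - {"dp":[0,0,0.11],"turn":[0,0,0],"fingers":0.6}
    - {"dp":[0,0,0.06],"turn":[0,0,0],"fingers":0.6}
    - {"dp":[0,0,0],"turn":[0,0,0],"fingers":0.6}
    - {"dp":[0,0,0],"turn":[0,0,0],"fingers":0.6}

```text
clock: 27.63
eef_pos: [547.0, 172.0, 10.6]
tcp_rot: [-3.142, 0.001, 0.321]
contact_force: [-0.8, 1.0, -3.4]
opening: 0.777
grasp_force: 68.4
```

Request:
play_rows:
  rows:
    - {"dp":[0,0,0.04],"turn":[0,0,0],"fingers":0.6}
    - {"dp":[0,0,0],"turn":[0,0,0],"fingers":0.6}
    - {"dp":[0,0,0],"turn":[0,0,0],"fingers":0.6}

```text
clock: 27.88
eef_pos: [547.4, 172.1, 9.9]
tcp_rot: [-3.142, -0.0, 0.321]
contact_force: [-2.2, -1.4, 5.0]
opening: 0.774
grasp_force: 69.1
```

Request:
play_rows:
  rows:
    - {"dp":[0,0,-0.01],"turn":[0,0,0],"fingers":0.2}
    - {"dp":[0,0,0],"turn":[0,0,0],"fingers":0.1}
    - {"dp":[0,0,0],"turn":[0,0,0],"fingers":0}
    - {"dp":[0,0,0],"turn":[0,0,0],"fingers":0}
    - {"dp":[0,0,0],"turn":[0,0,0],"fingers":0}

```text
clock: 28.3
eef_pos: [547.3, 172.1, 9.7]
tcp_rot: [-3.142, -0.0, 0.321]
contact_force: [-0.4, 0.4, -0.2]
opening: 0.998
grasp_force: 0.0
```

Request:
play_rows:
  rows:
    - {"dp":[0,0,-0.3],"turn":[0,0,0],"fingers":0}
    - {"dp":[0,0,-0.7],"turn":[0,0,0],"fingers":0}
    - {"dp":[0,0,-0.9],"turn":[0,0,0],"fingers":0}
    - {"dp":[0,0,-0.9],"turn":[0,0,0],"fingers":0}
    - {"dp":[0,0,-0.9],"turn":[0,0,0],"fingers":0}

```text
clock: 28.72
eef_pos: [546.9, 171.9, 160.0]
tcp_rot: [-3.142, 0.0, 0.321]
contact_force: [0.0, -0.2, -0.9]
opening: 1.002
grasp_force: 0.0
```

Request:
play_rows:
  rows:
    - {"dp":[-0.7,0,-0.3],"turn":[0,0,0],"fingers":0}
    - {"dp":[-0.7,0,0],"turn":[0,0,0],"fingers":0}
    - {"dp":[-0.7,0,0],"turn":[0,0,0],"fingers":0}
    - {"dp":[0,0,0],"turn":[0,0,0],"fingers":0}
    - {"dp":[0,0,0],"turn":[0,0,0],"fingers":0}

```text
clock: 29.13
eef_pos: [466.7, 145.3, 170.7]
tcp_rot: [-3.142, -0.001, 0.321]
contact_force: [0.8, 0.6, 0.0]
opening: 1.0
grasp_force: 0.0
```

```bash
python3 - <<'E'
from h import *
d=grab('scene'); t=grab('top','t13'); L=cv2.cvtColor(t['pixels'],cv2.COLOR_RGB2HSV).astype(int)
br=(L[...,1]>130)&((L[...,0]<15)|(L[...,0]>170))
for n,(x,y),z in [('small',(314,186),23),('mid',(131,201),27),('long',(199,181),29)]: print(n,rect(t,br,x,y,z))
a=cv2.resize(d['pixels'][120:300,100:460],None,fx=2,fy=2); cv2.imwrite('pics/fin.png',a[:,:,::-1])
E
```

```text
small [ 533.5 -179.1   67.    49.     4.1]
mid [488.  375.9  94.6  60.   -9.6]
long None
```

View pics/fin.png

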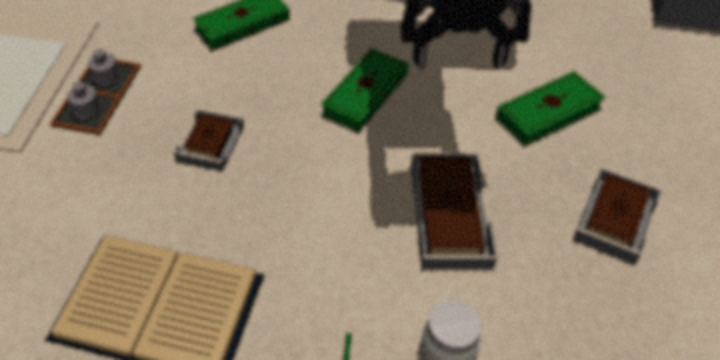

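The picture shows all three volumes lying in their trays: small (210,135), long (450,205), mid (620,210). Both weights stand in the rack at (90,85), and the jar and the open book have not moved. I'm handing in.

```bash
python3 -c "
from rig import r
print(r.sign_off())"
```

```text
the job is handed in; nothing more can be done
None
```

I handed the job in at about 29 s. The final pictures show the weight upright in its free place, each volume flat in its own tray, and the jar and open book where they were; the judge's verdict was not returned.

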